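# Load the inspection stage, close its lid and wind it home under the camera

### The arm

A 6-joint arm with a two-finger parallel gripper is mounted at the origin on the work surface. World frame = base frame: x ahead of the robot, y to its left, z up, the work surface at z = 0. Lengths are in m, angles in rad, forces in N, time in s.
With the tool pointing down it reaches from about 0.25 to 0.775 m from the base axis. Payload 4 kg.
Tool frame: the origin (TCP) lies at the very end of the fingers, on their centre line; the grasp point (between the pads) lies 19 mm behind it; z points along the fingers, y is the line along which they close (so a half turn about z gives the same grasp; the last joint's range is limited). The gripper opens to 94 mm and grips with 3 to 60 N. Pads are 16 mm wide; open, the fingers measure 119 mm over their backs; the gripper's body (75 mm by 177 mm) begins 78 mm behind the grasp point.
Start: joints at [-1.259, 0.087, 1.371, -0, 1.684, -0.103], TCP at [0.222, -0.503, 0.206] pointing down, gripper open.
Joint ranges: [-3.1, 3.1], [-0.76, 2.03], [0.27, 2.55], [-1.08, 4.22], [0.17, 2.65], [-2.57, 2.57]. Speed limits (rad/s): [2.79, 2.79, 3.14, 3.14, 3.14, 3.14].

### API

Orientations are given as [roll, pitch, yaw] about the fixed x, y, z axes, in that order (R = Rz(yaw) Ry(pitch) Rx(roll)).
In Python, from bench import robot gives the robot as it stands. The module is installed in compiled form; this text tells all that it offers.
- The arm moves only by the tool move_arm, never from a script. Its argument "deltas" is one flat list of numbers, 7 for each row, row after row: the turn, a rotation vector about the tool's x, y, z in rad, then the shift along the tool's x, y, z in cm, then the closure, from -1 (fully open) to 1 (shut). A call has 1 to 8 rows; each row is the pose to reach, as a shift and turn from the pose commanded when the call began, along the tool's axes at that moment; what a row does not reach only later rows make up. A row lasts 1/10 s, in which the tool goes at most 50 mm and 8.59 degrees, less where a joint would pass 70% of its speed; a pose out of reach is approached as far as the arm can. A call with a gripper value outside its range is refused whole. The fingers move at their own pace and stop on an object; the grip force is fixed at half the most. Time passes only in rows, so rows that repeat a pose let the fingers close. It gives the time, the measured TCP pose, the force, the opening and the grip force at its end, in the units of the state.
- robot.get_obs(): the state, without advancing time (a new reading comes with each control period).
- robot.snapshot(name): name is "scene" or "top" or "wrist"; returns a dict with "image" (400x640x3 uint8, red, green, blue), "depth" (400x640 float32, m along the optical axis (not along the pixel's ray), 0 where there is no reading), "fov_y" (degrees; the focal length in pixels is half the picture's height over the tangent of half this angle, whatever the lens; pixels are square), "cx", "cy" (the principal point, pixels), "origin" and "orientation" of the camera in the world; the wrist camera has in their place "T_tool_cam" (4x4, takes a point from camera to tool coordinates, whose origin is the TCP and whose axes are the flange's). Camera axes: x right, y up, looking along -z (the intrinsics and any distortion apply to the point x, -y, -z); pixel columns grow to the right and rows downward; lengths in m; the calibration is good to about 2 mm. A picture is of the moment at which its call begins: read the wrist's pose just before it.
- robot.close_job(): hands the job in; it is judged then, once.
The state is a dict: "time": time; "joint_positions": joint angles; "qvel": joint speeds; "joint_torque": joint torques, N m; "tool_pos": TCP position; "ee_rot": TCP orientation; "wrist_force": force on the tool from outside, world axes, zero at the start; "wrist_torque": the same for the moment, N m; "width": finger opening in m; "finger_force": force on a finger pad.
Only numpy, scipy, OpenCV 4.12 (cv2) and the standard library are available. Lean on these libraries where they do the work, as an engineer would, in place of code of your own. Each camera call takes 0.05 s, during which the arm holds its last target. There are 200 camera calls.

### The job

Load every sample carrier on the bench into the sloping chute of the inspection stage, lying flat with fin upward and yellow end uphill, so that they queue in the chute. Then lower the clear lid gently right down onto its stop, and after that wind the stage all the way home, away from you, by pushing the spokes of the star handle over one after the other; do not shove the chute itself. Leave the other things on the bench where they are.

Things in the scene. Friction and masses are not known exactly. Their poses are not given: they have to be found in the camera images.
- carrier1: sample carrier: black plate 64 x 50 x 12 mm (x, y, z) with one yellow end (the last 22 mm at +x) and an upright grey grip fin in the middle (40 mm along x, 12 mm thick along y, its top 40 mm above the underside); about 0.12 kg. Origin at the centre of the underside, x towards the yellow end, z up through the fin. May be absent. Lies on the bench at the left.
- carrier2: sample carrier: black plate 64 x 50 x 12 mm (x, y, z) with one yellow end (the last 22 mm at +x) and an upright grey grip fin in the middle (40 mm along x, 12 mm thick along y, its top 40 mm above the underside); about 0.12 kg. Origin at the centre of the underside, x towards the yellow end, z up through the fin. May be absent. Lies on the bench at the left.
- carrier3: sample carrier: black plate 64 x 50 x 12 mm (x, y, z) with one yellow end (the last 22 mm at +x) and an upright grey grip fin in the middle (40 mm along x, 12 mm thick along y, its top 40 mm above the underside); about 0.12 kg. Origin at the centre of the underside, x towards the yellow end, z up through the fin. May be absent. Lies on the bench at the left.
- carrier4: sample carrier: black plate 64 x 50 x 12 mm (x, y, z) with one yellow end (the last 22 mm at +x) and an upright grey grip fin in the middle (40 mm along x, 12 mm thick along y, its top 40 mm above the underside); about 0.12 kg. Origin at the centre of the underside, x towards the yellow end, z up through the fin. May be absent. Lies on the bench at the left.
- chute: slippery chute on the carriage, sloping down towards the robot at 25 degrees (0.436 rad); carriers let go in it slide down and queue end to end. Origin on the floor surface at the inner face of the end plate at its foot, mid-width; x uphill along the floor (290 mm), y across to the left, z square to the floor. 56 mm wide inside, walls 14 mm high, 5 mm thick, end plate 22 mm.
- chute_top (a point): the open upper end of the chute floor, mid-width (x = 290 mm in the chute's frame). Two lid stops (right) and two hinge posts (left), 12 mm long, stand outside the walls, 33 to 39 mm from the mid-line and up to 58 mm above the floor, at 12 and 268 mm up the slope. Its own axes mean nothing.
- lid (a joint): clear lid with an orange rim, hinged along the chute's left side; panel 276 mm along the slope x 84 x 3 mm. 0 = down on its stop (parallel to the chute floor, 60 mm above it); grows as it swings up and over to the left, about 2 rad at the start, 2.4 at most. Stiff hinge: it stays where it is left and takes about 2 to 3 N at the handle.
- lid_hinge (a point): middle of the lid's hinge line (rides on the carriage); the hinge line runs parallel to the chute's x axis. Its own axes mean nothing.
- lid_handle (a point): middle of the lid's handle: a round black bar, 14 mm thick, 96 mm long, parallel to the hinge line, 38 mm off the lid's free edge on two 8 mm stalks 80 mm apart; in the plane of the lid, 122 mm from the hinge line. With the lid down it is right of the chute (y = -80, z = 60 mm in the chute's frame). Its own axes mean nothing.
- capstan (a joint): star handle (capstan) right of the stage; turning angle 0 to 5.2 rad (hard stop: stage fully home), growing as the top spoke is pushed away from the robot. Spoke k stands at this value + k x 72 degrees from straight up, leaning away from the robot when positive. Stays where it is left; takes about 5 N at 100 mm from the axis. Each radian carries the carriage 20 mm away from the robot.
- capstan_hub (a point): centre of the star handle, on its level axle (along the stage's y), 150 mm above the bench, in the plane of the spokes; its axes are the stage's. Five steel spokes, 12 mm thick, 72 degrees apart, on a hub of 28 mm radius (34 mm long), each ending in a 24 mm ball centred 115 mm from the axis (ball of spoke 0 red, others black).
- carriage (a joint): travel of the stage carriage (with chute and lid) on its rails, geared to the star handle: 0 to 0.104 m, fully home = 0.104. Not to be pushed directly.
- rig: black base of the stage, fixed, 20 mm high, rails to 32 mm. Origin on the bench under the middle of the carriage's zero position; x along the rails away from the robot, y left, z up. Grey gearbox (top at 190 mm) at y = -250 to -180, x = -75 to 35 mm, just left of the star handle; camera column at x = 300, y = -150 mm, camera head at x = 250, y = -40 mm, from 335 mm up.
- lens_jar: small jar, 40 mm across, 55 mm high, standing among the carriers; leave it alone. Origin under its centre.
- driver: screwdriver lying on the bench at the right; leave it alone.
- spray: bottle, 60 mm across, 170 mm high, at the right rear; leave it alone.
- tape: yellow tape roll, 90 mm across, 25 mm high, lying at the right; leave it alone.
Mind the look-alikes: they are no part of the job. What is shaped like the carrier1 but purple is not meant. What is shaped like the carrier4 but red is not meant.

How it is judged:
On the way, in this order (a step that is already met when the one before it is completed fails the run):
1. all carriers lie in the chute, fin up, yellow end uphill, before the lid is lowered (x of carrier1 in the frame of chute between 0.02 and 0.262 m and y of carrier1 in the frame of chute between -0.009 and 0.009 m and z of carrier1 in the frame of chute between -0.006 and 0.006 m and angle between each of carrier1, carrier2, carrier3, carrier4's own z axis and vertical below 0.56 rad and angle between carrier1's own x axis and vertical between 0.95 and 1.32 rad and linear speed of each of carrier1, carrier2, carrier3, carrier4 below 0.03 m/s and x of carrier2 in the frame of chute between 0.02 and 0.262 m and y of carrier2 in the frame of chute between -0.009 and 0.009 m and z of carrier2 in the frame of chute between -0.006 and 0.006 m and angle between carrier2's own x axis and vertical between 0.95 and 1.32 rad and x of carrier3 in the frame of chute between 0.02 and 0.262 m and y of carrier3 in the frame of chute between -0.009 and 0.009 m and z of carrier3 in the frame of chute between -0.006 and 0.006 m and angle between carrier3's own x axis and vertical between 0.95 and 1.32 rad and x of carrier4 in the frame of chute between 0.02 and 0.262 m and y of carrier4 in the frame of chute between -0.009 and 0.009 m and z of carrier4 in the frame of chute between -0.006 and 0.006 m and angle between carrier4's own x axis and vertical between 0.95 and 1.32 rad and value of joint lid above 0.3 rad and value of joint carriage below 0.03 m), for 0.2 s.
2. the lid is down on its stop, before the stage is wound (value of joint lid below 0.05 rad and value of joint carriage below 0.03 m), for 0.2 s.
3. the stage is wound fully home (value of joint carriage above 0.098 m and value of joint capstan above 4.9 rad), for 0.2 s.
At the end, for the whole second after the job is handed in: every carrier present lies at rest flat in the chute (underside within 6 mm of its floor, mid-line within 9 mm, fin up, yellow end uphill), the lid is down (within 0.05 rad of its stop) and the carriage is home (past 98 mm of its 104 mm travel; star handle past 4.9 rad) (all of step 3 and x of carrier1 in the frame of chute between 0.02 and 0.262 m and y of carrier1 in the frame of chute between -0.009 and 0.009 m and z of carrier1 in the frame of chute between -0.006 and 0.006 m and angle between each of carrier1, carrier2, carrier3, carrier4's own z axis and vertical below 0.56 rad and angle between carrier1's own x axis and vertical between 0.95 and 1.32 rad and linear speed of each of carrier1, carrier2, carrier3, carrier4 below 0.03 m/s and x of carrier2 in the frame of chute between 0.02 and 0.262 m and y of carrier2 in the frame of chute between -0.009 and 0.009 m and z of carrier2 in the frame of chute between -0.006 and 0.006 m and angle between carrier2's own x axis and vertical between 0.95 and 1.32 rad and x of carrier3 in the frame of chute between 0.02 and 0.262 m and y of carrier3 in the frame of chute between -0.009 and 0.009 m and z of carrier3 in the frame of chute between -0.006 and 0.006 m and angle between carrier3's own x axis and vertical between 0.95 and 1.32 rad and x of carrier4 in the frame of chute between 0.02 and 0.262 m and y of carrier4 in the frame of chute between -0.009 and 0.009 m and z of carrier4 in the frame of chute between -0.006 and 0.006 m and angle between carrier4's own x axis and vertical between 0.95 and 1.32 rad and value of joint lid below 0.05 rad); the robot touches nothing.
It fails at once if the lid is slammed (closing faster than 2 rad/s) (velocity of joint lid below -2 rad/s).
It fails at once if the chute is shoved with the fingers (over 20 N) (contact force between the fingers and chute above 20 N).
It fails at once if a bystander is disturbed (moved over 30 mm; the jar among the carriers over 60 mm) (distance of lens_jar from where it was at the start of the episode above 0.06 m or distance of any of driver, spray, tape from where it was at the start of the episode above 0.03 m).
Of carrier1, carrier2, carrier3, carrier4 only 2 to 4 are there at a start; the rules pass over those that are not, and their reading is None.
At some moment in a run one of carrier1, carrier2, carrier3, carrier4 may be knocked a few centimetres aside while the robot is not near it.
Once in a run the grip may slacken for a moment while it holds something.
It also fails if it takes over 210 s, if anything falls off the work surface, if the arm or the gripper's body presses on something with over 40 N, if the wrist force passes 120 N, or if a joint passes its speed limit or range.

## Working session

There is one attempt and no reset: what is moved stays moved. The work goes in short steps, Python scripts to look and compute and a tool call to move; the robot and the scene stay as the last step left them, time stands still between calls to the robot, and variables do not carry over. Pictures are saved under pics/ and viewed, at most 14 in all, crops included, and the job is handed in when it is done.

Besides the shell and the picture viewer there is one more tool, called after ">>>" as name(argument=value, ...) on one line, values as JSON. move_arm: Moves the arm, as the interface text tells. Its arguments: {"type":"object","properties":{"deltas":{"type":"array","items":{"type":"number"}}},"required":["deltas"]}

```bash
mkdir -p pics; cat > h.py <<'E'
import numpy as np, cv2
from scipy.spatial.transform import Rotation as R
from bench import robot
def snap(n):
    o=robot.get_obs(); s=robot.snapshot(n); s['obs']=o
    s['f']=200/np.tan(np.radians(s['fov_y'])/2)
    if n=='wrist':
        T=np.eye(4);T[:3,:3]=rot(o['ee_rot']).as_matrix();T[:3,3]=o['tool_pos'];C=T@np.array(s['T_tool_cam'])
        s['R']=C[:3,:3];s['o']=C[:3,3]
    else:
        q=np.array(s['orientation']); s['R']=q if q.shape==(3,3) else rot(q).as_matrix(); s['o']=np.array(s['origin'])
    return s
def rot(e):
    e=np.array(e)
    if e.shape==(3,3): return R.from_matrix(e)
    return R.from_euler('xyz',e) if e.size==3 else R.from_quat(e)
def save(s,n,crop=None,k=1):
    im=cv2.cvtColor(s['image'],cv2.COLOR_RGB2BGR)
    if crop: x0,y0,x1,y1=crop; im=im[y0:y1,x0:x1]
    cv2.imwrite('pics/'+n+'.png',cv2.resize(im,None,fx=k,fy=k,interpolation=cv2.INTER_CUBIC))
def onplane(s,u,v,z):
    d=s['R']@np.array([(u-s['cx'])/s['f'],-(v-s['cy'])/s['f'],-1.]); return s['o']+d*(z-s['o'][2])/d[2]
def cloud(s):
    v,u=np.mgrid[:400,:640]; D=s['depth']
    p=np.stack([(u-s['cx'])/s['f']*D,-(v-s['cy'])/s['f']*D,-D],-1)
    return p@s['R'].T+s['o']
def proj(s,P):
    c=(np.asarray(P)-s['o'])@s['R']; return s['cx']+s['f']*c[...,0]/-c[...,2], s['cy']-s['f']*c[...,1]/-c[...,2]
E
python3 - <<'E'
from h import *
for n in('top','scene'):
    s=snap(n);save(s,n+'1')
    print(n,{k:(np.round(v,3) if not isinstance(v,(str,dict)) else 0) for k,v in s.items() if k not in('image','depth','obs')})
print(s['obs'])
E
```

```text
top {'fov_y': np.float64(49.762), 'cx': np.float64(318.594), 'cy': np.float64(204.252), 'origin': array([ 0.315, -0.042,  1.49 ]), 'orientation': array([ 0.133, -0.005, -1.544]), 'f': np.float64(431.237), 'R': array([[ 0.027,  0.991, -0.133],
       [-1.   ,  0.028,  0.001],
       [ 0.005,  0.133,  0.991]]), 'o': array([ 0.315, -0.042,  1.49 ])}
scene {'fov_y': np.float64(49.416), 'cx': np.float64(321.876), 'cy': np.float64(196.121), 'origin': array([1.441, 0.629, 0.929]), 'orientation': array([0.957, 0.013, 2.175]), 'f': np.float64(434.672), 'R': array([[-0.568, -0.48 ,  0.669],
       [ 0.823, -0.319,  0.471],
       [-0.013,  0.818,  0.576]]), 'o': array([1.441, 0.629, 0.929])}
{'time': 0.05, 'joint_positions': array([-1.25912208e+00,  8.79473689e-02,  1.37223141e+00, -1.99860693e-05,
        1.68357541e+00, -1.03126357e-01]), 'qvel': array([-0.00050173,  0.00106908, -0.00146024, -0.00056445,  0.00072365,
       -0.00253725]), 'joint_torque': array([ 1.61666285e-03, -3.41542625e+01, -3.03595948e+01,  7.21286586e-02,
        3.05308518e-02, -8.81018173e-05]), 'tool_pos': array([ 0.22146481, -0.50285538,  0.20431992]), 'ee_rot': array([-3.13944055e+00, -2.02758744e-04,  4.14798153e-01]), 'wrist_force': array([-0.14531395,  0.35134828,  0.65439232]), 'wrist_torque': array([ 0.0265713 ,  0.04279783, -0.00279338]), 'finger_force': 0.0, 'width': 0.09422598867117149}
```

View pics/top1.png

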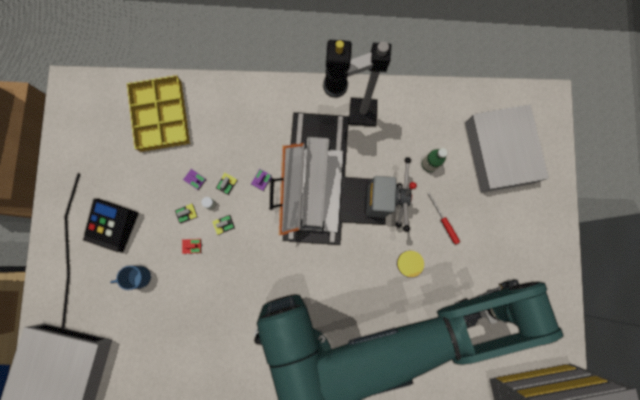

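View pics/scene1.png

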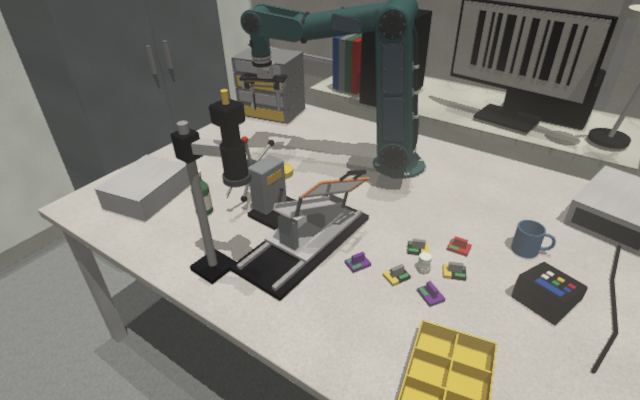

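Top view candidates: black/yellow carriers at (227,184), (186,214) and (223,225). Look-alikes are purple at (195,180) and (261,180), and red at (192,246); the jar is at (208,203). The scene view shows the same three black/yellow carriers, so those are the ones to load. Next is the close crop to check this, plus measurements.

```bash
cat > car.py <<'E'
from h import *
def carriers(s,box=None,zt=0.012):
    hsv=cv2.cvtColor(s['image'],cv2.COLOR_RGB2HSV)
    m=cv2.inRange(hsv,(20,90,60),(36,255,255))
    if box: k=np.zeros_like(m);k[box[1]:box[3],box[0]:box[2]]=255;m&=k
    n,l,st,c=cv2.connectedComponentsWithStats(m)
    return [(st[i,4],c[i],onplane(s,*c[i],zt)) for i in range(1,n) if st[i,4]>15]
E
python3 - <<'E'
from car import *
s=snap('top');save(s,'crop',(165,150,325,270),5)
np.save('topd.npy',s['depth'])
for a,c,p in carriers(s,(165,150,280,270)):print(a,c.round(1),p.round(3))
P=cloud(s)
hsv=cv2.cvtColor(s['image'],cv2.COLOR_RGB2HSV)
m=cv2.inRange(hsv,(5,110,80),(16,255,255))>0;m[:,:265]=0;m[:,360:]=0
q=P[m];print('orange',len(q),q[::15].round(3).tolist()[:14])
m=(cv2.inRange(hsv,(0,150,80),(5,255,255))|cv2.inRange(hsv,(172,150,80),(180,255,255)))>0
m[:,:395]=0;m[:,425:]=0;m[:170]=0;m[210:]=0
v,u=np.where(m);print('red',u.mean(),v.mean(),P[m].round(3)[:6].tolist())
for v in (120,145,160,180,200,220,235):print(v,[tuple(P[v,u].round(3)) for u in range(284,352,6)])
E
```

```text
72 [229.7 178.9] [0.594 0.267 0.012]
94 [191.3 211.3] [0.477 0.394 0.012]
68 [217.6 227.2] [0.425 0.3   0.012]
orange 275 [[0.729, 0.023, 0.015], [0.651, 0.038, 0.27], [0.644, 0.051, 0.281], [0.643, 0.049, 0.275], [0.624, 0.059, 0.28], [0.602, 0.062, 0.271], [0.586, 0.062, 0.263], [0.568, 0.063, 0.248], [0.54, 0.062, 0.242], [0.527, 0.062, 0.232], [0.503, 0.067, 0.23], [0.477, 0.07, 0.22], [0.461, 0.071, 0.203], [0.443, 0.07, 0.202]]
red 412.2758620689655 185.27586206896552 [[0.547, -0.308, 0.273], [0.548, -0.311, 0.27], [0.547, -0.313, 0.275], [0.547, -0.316, 0.275], [0.544, -0.305, 0.274], [0.544, -0.307, 0.274]]
120 [(np.float64(0.815), np.float64(0.087), np.float64(0.003)), (np.float64(0.818), np.float64(0.066), np.float64(-0.005)), (np.float64(0.812), np.float64(0.044), np.float64(0.014)), (np.float64(0.812), np.float64(0.022), np.float64(0.017)), (np.float64(0.813), np.float64(0.001), np.float64(0.016)), (np.float64(0.815), np.float64(-0.02), np.float64(0.011)), (np.float64(0.811), np.float64(-0.041), np.float64(0.025)), (np.float64(0.813), np.float64(-0.062), np.float64(0.022)
[... 3835 characters left out ...]
4), np.float64(0.071), np.float64(0.017)), (np.float64(0.403), np.float64(0.049), np.float64(0.038)), (np.float64(0.405), np.float64(0.03), np.float64(0.019)), (np.float64(0.405), np.float64(0.009), np.float64(0.023)), (np.float64(0.406), np.float64(-0.011), np.float64(0.023)), (np.float64(0.406), np.float64(-0.032), np.float64(0.026)), (np.float64(0.407), np.float64(-0.052), np.float64(0.021)), (np.float64(0.407), np.float64(-0.072), np.float64(0.025)), (np.float64(0.407), np.float64(-0.093), np.float64(0.029)), (np.float64(0.409), np.float64(-0.114), np.float64(0.019)), (np.float64(0.411), np.float64(-0.135), np.float64(-0.003)), (np.float64(0.411), np.float64(-0.156), np.float64(-0.002))]
```

View pics/crop.png

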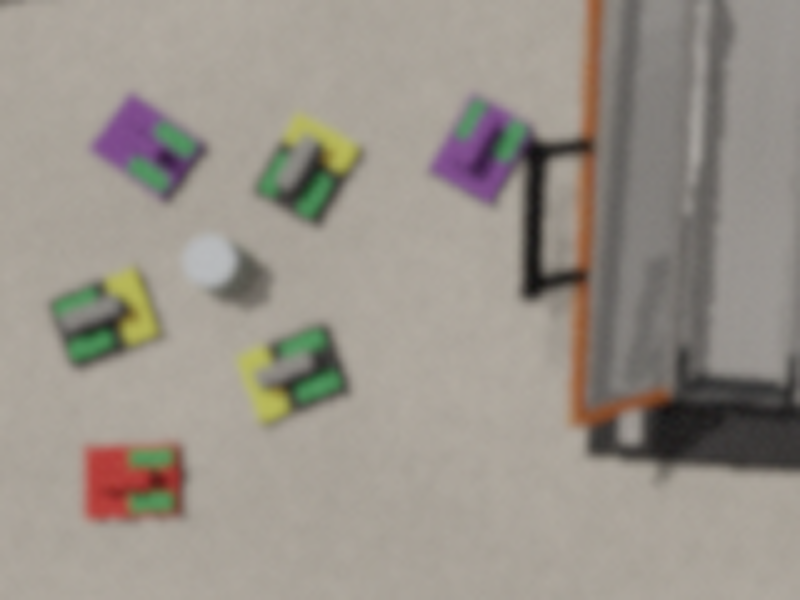

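The crop confirms three black carriers with yellow ends (crop px (308,165), (105,315), (293,375)); the purple and red ones are decoys. I'll move to a view above them.

```bash
cat > plan.py <<'E'
from h import *
def dn(yaw): return R.from_euler('xyz',[np.pi,0,yaw])
def plan(targets,base=None):
    o=robot.get_obs(); p,r=(np.array(o['tool_pos']),rot(o['ee_rot'])) if base is None else base
    for t,q in targets:
        t=np.array(t,float); print((r.inv()*q).as_rotvec().round(3).tolist(),(r.inv().apply(t-p)*100).round(2).tolist(),'for',t.round(3)); p,r=t,q
E
python3 - <<'E'
from plan import *
plan([((.33,-.2,.38),dn(1.0)),((.45,.29,.42),dn(1.57))])
E
```

```text
[-0.002, -0.001, -0.585] [22.14, -23.39, -17.5] for [ 0.33 -0.2   0.38]
[0.0, 0.0, -0.57] [47.72, -16.38, -4.0] for [0.45 0.29 0.42]
```

>>> move_arm(deltas=[0, 0, 0, 0, 0, -10, -1, 0, 0, -0.1, 5, -5, -17.5, -1, 0, 0, -0.585, 22, -23.4, -17.5, -1, 0, 0, -0.585, 22, -23.4, -17.5, -1, 0, 0, -0.585, 22, -23.4, -17.5, -1, 0, 0, -0.585, 22, -23.4, -17.5, -1, 0, 0, -0.585, 22, -23.4, -17.5, -1, 0, 0, -0.585, 22, -23.4, -17.5, -1])

```text
time: 0.95
tool_pos: [0.3263, -0.2055, 0.3788]
ee_rot: [3.141, -0.0, 0.999]
wrist_force: [1.2, 0.0, 0.9]
width: 0.0938
finger_force: 0.0
```

>>> move_arm(deltas=[0, 0, -0.57, 47.7, -16.4, -4, -1, 0, 0, -0.57, 47.7, -16.4, -4, -1, 0, 0, -0.57, 47.7, -16.4, -4, -1, 0, 0, -0.57, 47.7, -16.4, -4, -1, 0, 0, -0.57, 47.7, -16.4, -4, -1, 0, 0, -0.57, 47.7, -16.4, -4, -1, 0, 0, -0.57, 47.7, -16.4, -4, -1, 0, 0, -0.57, 47.7, -16.4, -4, -1])

```text
time: 1.75
tool_pos: [0.4208, 0.1821, 0.4101]
ee_rot: [3.141, 0.0, 1.57]
wrist_force: [0.5, 0.0, 1.7]
width: 0.094
finger_force: 0.0
```

>>> move_arm(deltas=[0, 0, 0, 0, 0, 0, -1, 0, 0, 0, 0, 0, 0, -1, 0, 0, 0, 0, 0, 0, -1, 0, 0, 0, 0, 0, 0, -1])

```text
time: 2.15
tool_pos: [0.4209, 0.1784, 0.4105]
ee_rot: [3.141, 0.0, 1.567]
wrist_force: [-0.6, -0.2, -0.7]
width: 0.0941
finger_force: 0.0
```

```bash
python3 - <<'E'
from car import *
s=snap('wrist');save(s,'w1');print(s['obs']['tool_pos'],s['obs']['ee_rot'],s['o'].round(3),s['f'],np.array(s['T_tool_cam']).round(3).tolist())
for a,c,p in carriers(s):print(a,c.round(1),p.round(4))
E
```

```text
[0.42088328 0.17843747 0.41047251] [3.14079230e+00 1.56729861e-04 1.56714841e+00] [0.419 0.259 0.589] 290.7714880497981 [[0.001, 0.961, 0.277, 0.081], [1.0, -0.001, 0.001, -0.002], [0.001, 0.277, -0.961, -0.178], [0.0, 0.0, 0.0, 1.0]]
1161 [523.7   7.1] [0.7648 0.4382 0.012 ]
388 [356.1  36. ] [0.4756 0.3942 0.012 ]
297 [327.4  90.9] [0.4247 0.3026 0.012 ]
268 [416.8 108.6] [0.5939 0.2705 0.012 ]
22 [153.9 302.7] [ 0.0251 -0.1543  0.012 ]
121 [498.2 310.7] [ 0.821 -0.178  0.012]
19 [162.4 307.4] [ 0.0427 -0.1669  0.012 ]
30 [146.2 311.7] [ 0.0031 -0.1786  0.012 ]
18 [142.1 325.9] [-0.0134 -0.2178  0.012 ]
44 [510.1 330.9] [ 0.8584 -0.2344  0.012 ]
19 [139.4 334.1] [-0.0238 -0.2411  0.012 ]
41 [499.7 345.4] [ 0.8406 -0.2764  0.012 ]
61 [146.1 345.8] [-0.0138 -0.275   0.012 ]
1072 [284.7 373.8] [ 0.3178 -0.3613  0.012 ]
413 [383.3 371. ] [ 0.5637 -0.3533  0.012 ]
16 [522.3 376. ] [ 0.9125 -0.3698  0.012 ]
56 [536.5 380.2] [ 0.9508 -0.3832  0.012 ]
37 [596.5 380.8] [ 1.1021 -0.3857  0.012 ]
34 [519.  382.6] [ 0.9082 -0.391   0.012 ]
43 [563. 383.] [ 1.0195 -0.3924  0.012 ]
18 [314.7 386.9] [ 0.3922 -0.4035  0.012 ]
18 [339.3 383.9] [ 0.4547 -0.3939  0.012 ]
39 [369.1 385.2] [ 0.53   -0.3981  0.012 ]
19 [385.9 387.3] [ 0.5731 -0.4052  0.012 ]
27 [404.8 388.7] [ 0.6213 -0.4099  0.012 ]
23 [416.6 388.7] [ 0.6513 -0.4097  0.012 ]
18 [325.  387.3] [ 0.4184 -0.4048  0.012 ]
39 [491.6 389.8] [ 0.8427 -0.414   0.012 ]
23 [508.8 388.9] [ 0.886  -0.4112  0.012 ]
18 [474.6 390.9] [ 0.7998 -0.4175  0.012 ]
```

View pics/w1.png

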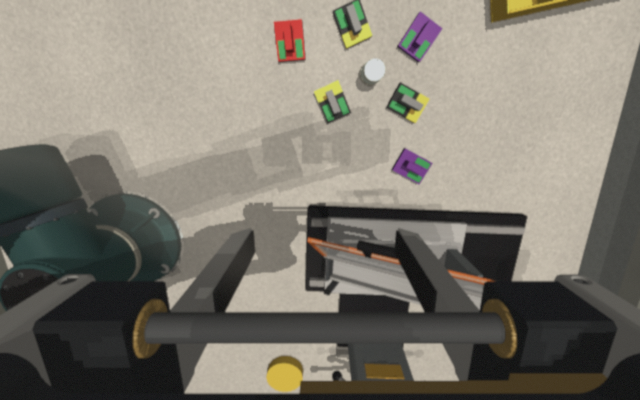

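The view is still high: carriers show at (352,28), (333,103) and (407,103). The TCP stopped short because of joint-speed limits. I'll go closer and measure there.

```bash
python3 - <<'E'
from plan import *
plan([((.5,.25,.22),dn(1.57))])
E
```

```text
[0.001, 0.0, -0.003] [7.19, 7.86, 19.06] for [0.5  0.25 0.22]
```

>>> move_arm(deltas=[0, 0, 0, 7.2, 7.9, 19, -1, 0, 0, 0, 7.2, 7.9, 19, -1, 0, 0, 0, 7.2, 7.9, 19, -1, 0, 0, 0, 7.2, 7.9, 19, -1, 0, 0, 0, 7.2, 7.9, 19, -1, 0, 0, 0, 7.2, 7.9, 19, -1, 0, 0, 0, 7.2, 7.9, 19, -1, 0, 0, 0, 7.2, 7.9, 19, -1])

```text
time: 3.0
tool_pos: [0.5011, 0.2515, 0.224]
ee_rot: [3.136, -0.002, 1.569]
wrist_force: [0.3, -1.1, 0.5]
width: 0.0939
finger_force: 0.0
```

```bash
python3 - <<'E'
from car import *
s=snap('wrist');save(s,'w2');print(s['obs']['tool_pos'],s['obs']['ee_rot'])
np.savez('w2.npz',image=s['image'],depth=s['depth'],R=s['R'],o=s['o'],f=s['f'],cx=s['cx'],cy=s['cy'])
P=cloud(s)
b=P[20:200,20:620,2];print('bench z pct',np.percentile(b,[5,25,50,75,95]))
for a,c,p in carriers(s,(0,0,640,240)):
    if a<150: continue
    print(a,c.round(1),p.round(4))
    d=np.linalg.norm(P[...,:2]-p[:2],axis=2);m=(d<.06)
    for lo,hi in((.006,.020),(.03,.05)):
        q=P[m&(P[...,2]>lo)&(P[...,2]<hi)];
        r=cv2.minAreaRect((q[:,:2]*1000).astype(np.float32));print(lo,len(q),q.mean(0).round(4),np.median(q[:,2]).round(4),r)
E
```

```text
[0.50108103 0.25154387 0.22399593] [ 3.13577433e+00 -1.94807653e-03  1.56899757e+00]
bench z pct [-0.00210768 -0.00124211 -0.00060857  0.0001507   0.01262519]
4148 [555.5  15.4] [0.7743 0.4462 0.012 ]
0.006 328 [0.7861 0.443  0.013 ] 0.0131 ((774.7265014648438, 445.1338806152344), (113.81637573242188, 31.878955841064453), 11.527504920959473)
0.03 891 [0.7769 0.4349 0.0438] 0.0475 ((774.5459594726562, 438.61865234375), (118.82418060302734, 31.490453720092773), 4.8999810218811035)
787 [305.8  62.6] [0.4771 0.3949 0.012 ]
0.006 1970 [0.4693 0.4138 0.0115] 0.0115 ((478.0067443847656, 393.2381286621094), (49.91941452026367, 111.33142852783203), 23.01123809814453)
0.03 443 [0.469  0.4145 0.0391] 0.0393 ((468.86846923828125, 414.7479553222656), (11.919357299804688, 40.74356460571289), 23.03499412536621)
597 [269.  138.2] [0.427  0.3038 0.012 ]
0.006 1421 [0.4353 0.2845 0.0115] 0.0114 ((434.11151123046875, 282.7510986328125), (50.42135238647461, 63.93009948730469), 23.686792373657227)
0.03 355 [0.4348 0.2832 0.0387] 0.0391 ((434.3521728515625, 282.84552001953125), (12.487079620361328, 40.03542709350586), 22.93218421936035)
521 [395.  161.8] [0.5951 0.2722 0.012 ]
0.006 1460 [0.5752 0.2825 0.0113] 0.0113 ((577.0206909179688, 280.8476257324219), (49.95749282836914, 64.57818603515625), 62.71449661254883)
0.03 317 [0.5763 0.2813 0.039 ] 0.0391 ((576.9161987304688, 280.969970703125), (11.949113845825195, 40.50464630126953), 62.729766845703125)
```

View pics/w2.png

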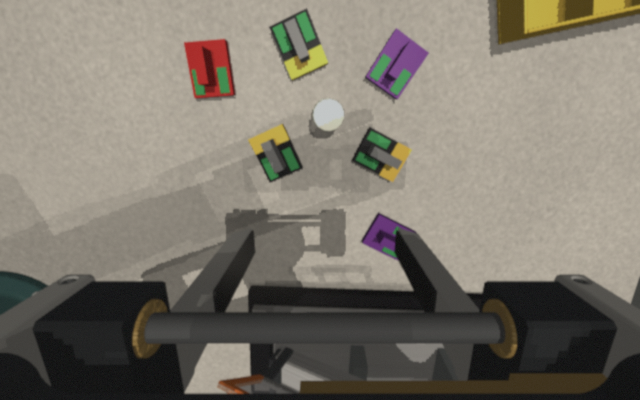

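Depth fits are excellent: A (0.4689, 0.4147) at -67°, B (0.4343, 0.2828) at 113°, C (0.577, 0.281) at -27.3°, yellow direction in each case. The jar is between them at (328,115). Next I measure the chute from above.

```bash
python3 - <<'E'
from plan import *
plan([((.5,.22,.42),dn(1.57)),((.40,-.03,.42),dn(0))])
E
```

```text
[0.006, -0.002, -0.001] [-3.12, 0.02, -19.62] for [0.5  0.22 0.42]
[0.0, -0.0, 1.57] [-25.01, -9.98, -0.0] for [ 0.4  -0.03  0.42]
```

>>> move_arm(deltas=[0, 0, 0, -3, 0, -19.6, -1, 0, 0, 0, -3, 0, -19.6, -1, 0, 0, 0, -3, 0, -19.6, -1, 0, 0, 0, -3, 0, -19.6, -1, 0, 0, 0.3, -8, -5, -19.6, -1, 0, 0, 0.6, -15, -7, -19.6, -1, 0, 0, 0.6, -20, -10, -19.6, -1, 0, 0, 0.6, -28, -10, -19.6, -1])

```text
time: 3.85
tool_pos: [0.4113, 0.0457, 0.4195]
ee_rot: [3.136, -0.004, 0.966]
wrist_force: [1.6, 0.9, -0.3]
width: 0.0945
finger_force: 0.0
```

```bash
python3 - <<'E'
from plan import *
plan([((.40,-.03,.42),dn(0))])
E
```

```text
[0.004, -0.006, 0.966] [-6.87, 3.38, -0.05] for [ 0.4  -0.03  0.42]
```

>>> move_arm(deltas=[0.004, -0.004, 0.966, -6.9, 3.4, 0, -1, 0.004, -0.004, 0.966, -6.9, 3.4, 0, -1, 0.004, -0.004, 0.966, -6.9, 3.4, 0, -1, 0.004, -0.004, 0.966, -6.9, 3.4, 0, -1, 0.004, -0.004, 0.966, -6.9, 3.4, 0, -1, 0.004, -0.004, 0.966, -6.9, 3.4, 0, -1, 0.004, -0.004, 0.966, -6.9, 3.4, 0, -1, 0.004, -0.004, 0.966, -6.9, 3.4, 0, -1])

```text
time: 4.65
tool_pos: [0.402, -0.0295, 0.4183]
ee_rot: [-3.141, 0.001, 0.004]
wrist_force: [-0.6, -0.5, -0.0]
width: 0.0941
finger_force: 0.0
```

```bash
python3 - <<'E'
from car import *
s=snap('wrist');save(s,'w3');print(s['obs']['tool_pos'],s['obs']['ee_rot'])
np.savez('w3.npz',image=s['image'],depth=s['depth'],R=s['R'],o=s['o'],f=s['f'],cx=s['cx'],cy=s['cy'])
P=cloud(s)
# chute floor plane: seed points from known slope, RANSAC-less iterative fit
m=(P[...,0]>.44)&(P[...,0]<.67)&(abs(P[...,1]+.03)<.02)&(P[...,2]>.03)&(P[...,2]<.25)
q=P[m]
for _ in range(6):
    A=np.c_[q[:,:2],np.ones(len(q))];c=np.linalg.lstsq(A,q[:,2],rcond=None)[0]
    e=q[:,2]-A@c;q=q[abs(e)<max(.003,2*e.std())]
print('plane',c,np.degrees(np.arctan(np.hypot(*c[:2]))),'uphill az',np.degrees(np.arctan2(c[1],c[0])),len(q),e.std(),q.min(0),q.max(0))
# cross sections: height above plane
h=(P[...,2]-P[...,0]*c[0]-P[...,1]*c[1]-c[2])*np.cos(np.radians(25))
for x0 in(.44,.47,.5,.54,.58,.62,.65):
    m=(abs(P[...,0]-x0)<.006)&(abs(h)<.003)&(abs(P[...,1]+.03)<.05)
    w=(abs(P[...,0]-x0)<.006)&(h>.008)&(h<.018)&(abs(P[...,1]+.03)<.06)
    print(x0,m.sum(),np.percentile(P[m][:,1],[1,50,99]).round(4) if m.any() else'',np.sort(P[w][:,1])[[0,-1]].round(4) if w.any() else'', np.median(P[w][:,1]) if w.any() else '')
E
```

```text
[ 0.40204133 -0.02951263  0.41827243] [-3.14110649e+00  8.37997965e-04  3.67199394e-03]
plane [ 0.46347713 -0.01883869 -0.14254218] 24.884691451477636 uphill az -2.3275877343123303 3601 0.0009666366404633042 [ 0.44017736 -0.04999035  0.06046537] [ 0.62836083 -0.01000372  0.15144143]
0.44 216 [-0.0522 -0.0251  0.0022] [-0.0637  0.0111] -0.05332429020544891
0.47 224 [-0.0528 -0.026   0.001 ] [-0.0588  0.0069] -0.053875533563534375
0.5 270 [-0.0549 -0.0269 -0.0003] [-0.0604  0.0055] -0.05558646722095906
0.54 322 [-0.0564 -0.0299 -0.002 ] [-0.0617  0.0035] -0.05701570767189977
0.58 383 [-0.0586 -0.0311 -0.0035] [-0.0635  0.0015] -0.0028316196110454613
0.62 476 [-0.0598 -0.0323 -0.0051] [-0.065   0.0008] -0.004469454369170825
0.65 0
```

View pics/w3.png

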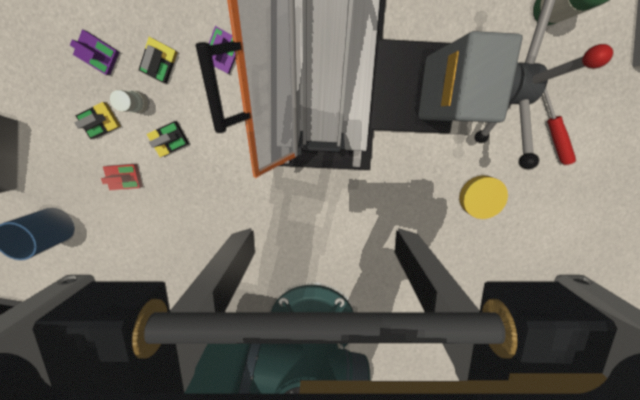

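The chute is clearly seen: mid-line yaw about -2.4°, slope 24.9°. The star handle's red ball is at (597,56) and its hub at about (530,85).

```bash
cat > chute.py <<'E'
from plan import *
yr=-0.0412; ch=np.radians(25)
RC=R.from_euler('z',yr)*R.from_euler('y',-ch)   # chute axes in world
def floorz(x,y): return .46348*x-.01884*y-.14254
E
python3 - <<'E'
from chute import *
s=dict(np.load('w3.npz'));P=cloud(s)
h=(P[...,2]-floorz(P[...,0],P[...,1]))*np.cos(ch)
mid=-.0250-.0415*(P[...,0]-.44)
m=(abs(P[...,1]-mid)<.02)&(abs(h)<.003)&(P[...,0]<.46)&(P[...,0]>.38)
print('floor min x',np.sort(P[m][:,0])[[0,5,20,40]])
m=(abs(P[...,1]-mid)<.02)&(h>.012)&(h<.03)&(P[...,0]<.5)&(P[...,0]>.38)
print('endplate',P[m].min(0),P[m].max(0),m.sum())
hsv=cv2.cvtColor(s['image'],cv2.COLOR_RGB2HSV)
m=cv2.inRange(hsv,(4,120,80),(16,255,255));m[200:]=0;m[:,:215]=0;m[:,310:]=0;q=P[m>0]
O=np.array([.4225,-.0243,0]);O[2]=floorz(*O[:2])
c=RC.inv().apply(q-O);print('orange in chute',c[::40].round(3).tolist())
m=(hsv[...,2]<70)&(P[...,2]>.12);m[:35]=0;m[140:]=0;m[:,:195]=0;m[:,250:]=0
c=RC.inv().apply(P[m]-O);print('handle',len(c),np.percentile(c,[2,50,98],axis=0).round(3).tolist())
RZ=R.from_euler('z',yr)
for (a,b,c_,d) in((583,40,614,70),(515,150,540,170),(505,60,550,105)):
    q=P[b:d,a:c_].reshape(-1,3);q=q[q[:,2]>.05]
    print((a,b),len(q),np.median(q,0).round(4),q[:,2].max())
for (u,v) in((597,56),(528,160),(482,136),(530,85),(565,68),(529,120),(545,30),(552,5),(552,100)):print(u,v,P[v,u].round(4))
E
```

```text
floor min x [0.4329999  0.43316884 0.43479117 0.43659261]
endplate [ 0.42050244 -0.04297446  0.07003781] [ 0.43052691 -0.00557199  0.0814733 ] 129
orange in chute [[0.237, 0.098, 0.123], [0.234, 0.094, 0.124], [0.231, 0.093, 0.123], [0.226, 0.099, 0.122], [0.223, 0.095, 0.124], [0.219, 0.092, 0.121], [0.215, 0.097, 0.124], [0.211, 0.093, 0.123], [0.207, 0.096, 0.125], [0.202, 0.092, 0.121], [0.191, 0.096, 0.123], [0.186, 0.096, 0.123], [0.181, 0.097, 0.123], [0.176, 0.092, 0.12], [0.171, 0.093, 0.122], [0.165, 0.092, 0.122], [0.159, 0.093, 0.121], [0.154, 0.092, 0.121], [0.147, 0.098, 0.123], [0.141, 0.096, 0.124], [0.135, 0.094, 0.123], [0.127, 0.099, 0.122], [0.121, 0.094, 0.124], [0.106, 0.093, 0.122], [0.098, 0.095, 0.124], [0.089, 0.096, 0.124], [0.081, 0.095, 0.126], [0.069, 0.093, 0.122], [0.059, 0.099, 0.123], [0.027, 0.055, 0.078], [0.048, 0.099, 0.123], [0.019, 0.058, 0.081], [0.024, 0.071, 0.098], [0.025, 0.079, 0.107], [0.023, 0.084, 0.112], [0.022, 0.094, 0.124]]
handle 1546 [[0.115, 0.093, 0.126], [0.171, 0.116, 0.158], [0.204, 0.125, 0.161]]
(583, 40) 600 [ 0.5391 -0.3084  0.2702] 0.5965239142078488
(515, 150) 326 [ 0.4234 -0.304   0.2064] 0.5965239142078488
(505, 60) 1748 [ 0.5243 -0.3019  0.1757] 0.5965239142078488
597 56 [ 0.5396 -0.3074  0.2704]
528 160 [ 0.4238 -0.3021  0.208 ]
482 136 [ 0.4461 -0.3056  0.0761]
530 85 [ 0.5205 -0.3067  0.1763]
565 68 [ 0.5341 -0.3083  0.2298]
529 120 [ 0.475  -0.3113  0.1811]
545 30 [ 0.5892 -0.3195  0.1661]
552 5 [ 0.6166 -0.3194  0.1705]
552 100 [ 0.5099 -0.47    0.0016]
```

```bash
cat >> chute.py <<'E'
O=np.array([.435,-.0248,.0595])
RP=R.from_matrix(np.c_[RC.apply([0,1,0]),RC.apply([1,0,0]),-RC.apply([0,0,1])])
def cp(s,h,y=0): return O+RC.apply([s,y,h])
E
python3 - <<'E'
from chute import *
print(RP.as_euler('xyz'))
plan([((.56,.24,.38),dn(1.094)),((.577,.281,.09),dn(1.094)),((.577,.281,.018),dn(1.094)),((.56,.24,.40),dn(1.094)),(cp(.06,.022)+[-.05,0,.25],RP),(cp(.06,.10),RP),(cp(.06,.022),RP)])
E
```

```text
[2.70526034 0.         1.52959633]
[-0.001, 0.001, -1.089] [15.93, -26.87, 3.79] for [0.56 0.24 0.38]
[0.0, 0.0, 0.0] [4.42, -0.37, 29.0] for [0.577 0.281 0.09 ]
[0.0, 0.0, 0.0] [-0.0, -0.0, 7.2] for [0.577 0.281 0.018]
[0.0, 0.0, 0.0] [-4.42, 0.37, -38.2] for [0.56 0.24 0.4 ]
[-0.429, 0.095, -0.429] [-29.66, 0.69, 4.52] for [ 0.43  -0.027  0.355]
[0.0, 0.0, 0.0] [0.21, -6.04, 16.97] for [ 0.447 -0.025  0.175]
[0.0, 0.0, 0.0] [0.0, -0.0, 7.8] for [ 0.48  -0.027  0.105]
```

>>> move_arm(deltas=[0, 0, -1.09, 16, -26.9, 3, -0.28, 0, 0, -1.09, 16, -26.9, 3, -0.28, 0, 0, -1.09, 16, -26.9, 3, -0.28, 0, 0, -1.09, 16, -26.9, 3, -0.28, 0, 0, -1.09, 16, -26.9, 3, -0.28, 0, 0, -1.09, 16, -26.9, 3, -0.28, 0, 0, -1.09, 16, -26.9, 3.8, -0.28, 0, 0, -1.09, 16, -26.9, 3.8, -0.28])

```text
time: 5.5
tool_pos: [0.562, 0.2427, 0.3745]
ee_rot: [-3.133, 0.004, 1.102]
wrist_force: [0.3, -1.0, -0.2]
width: 0.0601
finger_force: 0.0
```

```bash
python3 - <<'E'
from chute import *
o=robot.get_obs();print(o['tool_pos'],o['ee_rot'],o['width'])
plan([((.577,.281,.09),dn(1.094)),((.577,.281,.018),dn(1.094))])
E
```

```text
[0.56195457 0.24268387 0.37451325] [-3.13279478  0.00397547  1.1021786 ] 0.0600704487111227
[-0.009, 0.004, 0.008] [4.21, -0.14, 28.44] for [0.577 0.281 0.09 ]
[0.0, 0.0, 0.0] [-0.0, -0.0, 7.2] for [0.577 0.281 0.018]
```

>>> move_arm(deltas=[-0.006, 0.002, 0.006, 4.2, -0.1, 28, -0.28, -0.006, 0.002, 0.006, 4.2, -0.1, 28, -0.28, -0.006, 0.002, 0.006, 4.2, -0.1, 28, -0.28, -0.006, 0.002, 0.006, 4.2, -0.1, 28, -0.28, -0.006, 0.002, 0.006, 4.2, -0.1, 28, -0.28, -0.006, 0.002, 0.006, 4.2, -0.1, 28, -0.28, -0.006, 0.002, 0.006, 4.2, -0.1, 28, -0.28, -0.006, 0.002, 0.006, 4.2, -0.1, 28, -0.28])

```text
time: 6.3
tool_pos: [0.5786, 0.2785, 0.0987]
ee_rot: [3.14, -0.001, 1.089]
wrist_force: [-1.5, -0.3, 1.2]
width: 0.0599
finger_force: 0.0
```

```bash
python3 - <<'E'
from chute import *
plan([((.577,.281,.018),dn(1.094))])
E
```

```text
[0.001, -0.001, -0.005] [0.14, -0.27, 8.07] for [0.577 0.281 0.018]
```

>>> move_arm(deltas=[0, 0, -0.004, 0.1, -0.2, 3, -0.28, 0, 0, -0.004, 0.1, -0.2, 6, -0.28, 0, 0, -0.004, 0.1, -0.2, 7.6, -0.28, 0, 0, -0.004, 0.1, -0.2, 8, -0.28, 0, 0, -0.004, 0.1, -0.2, 8, -0.28, 0, 0, -0.004, 0.1, -0.2, 8, 1, 0, 0, -0.004, 0.1, -0.2, 8, 1, 0, 0, -0.004, 0.1, -0.2, 8, 1])

```text
time: 7.1
tool_pos: [0.5781, 0.2805, 0.0192]
ee_rot: [3.139, -0.003, 1.092]
wrist_force: [0.0, 0.4, 6.7]
width: 0.0396
finger_force: 26.6
```

>>> move_arm(deltas=[0, 0, 0, 0, 0, 0, 1, 0, 0, 0, 0, 0, 0, 1, 0, 0, 0, 0, 0, -2, 1, 0, 0, 0, 0, 0, -5, 1, 0, 0, 0, 0, 0, -5, 1])

```text
time: 7.6
tool_pos: [0.5796, 0.2813, 0.0718]
ee_rot: [3.136, -0.007, 1.092]
wrist_force: [0.4, -0.6, -0.7]
width: 0.0398
finger_force: 30.0
```

```bash
python3 - <<'E'
from chute import *
plan([((.56,.24,.40),dn(1.094)),(cp(.06,.022)+[-.05,0,.25],RP)])
E
```

```text
[0.006, -0.007, -0.002] [-4.34, 0.36, -32.85] for [0.56 0.24 0.4 ]
[-0.429, 0.095, -0.429] [-29.66, 0.69, 4.52] for [ 0.43  -0.027  0.355]
```

>>> move_arm(deltas=[0.004, -0.005, 0, -1, 0.1, -6, 1, 0.004, -0.005, 0, -4.3, 0.4, -32.8, 1, 0.004, -0.005, 0, -4.3, 0.4, -32.8, 1, 0.004, -0.005, 0, -4.3, 0.4, -32.8, 1, 0.004, -0.005, 0, -4.3, 0.4, -32.8, 1, 0.004, -0.005, 0, -4.3, 0.4, -32.8, 1, 0.004, -0.005, 0, -4.3, 0.4, -32.8, 1, 0.004, -0.005, 0, -4.3, 0.4, -32.8, 1])

```text
time: 8.4
tool_pos: [0.5614, 0.24, 0.4005]
ee_rot: [3.138, -0.003, 1.091]
wrist_force: [-0.4, -0.1, -1.2]
width: 0.0397
finger_force: 30.0
```

>>> move_arm(deltas=[-0.43, 0.095, -0.43, -29.7, 0.7, 4, 1, -0.43, 0.095, -0.43, -29.7, 0.7, 4, 1, -0.43, 0.095, -0.43, -29.7, 0.7, 4, 1, -0.43, 0.095, -0.43, -29.7, 0.7, 4, 1, -0.43, 0.095, -0.43, -29.7, 0.7, 4, 1, -0.43, 0.095, -0.43, -29.7, 0.7, 4, 1, -0.43, 0.095, -0.43, -29.7, 0.7, 4, 1, -0.43, 0.095, -0.43, -29.7, 0.7, 4, 1])

```text
time: 9.2
tool_pos: [0.4287, -0.0285, 0.3532]
ee_rot: [2.714, 0.001, 1.523]
wrist_force: [0.6, 0.1, -0.8]
width: 0.0397
finger_force: 30.0
```

```bash
python3 - <<'E'
from chute import *
plan([(cp(.06,.08),RP),(cp(.06,.022),RP)])
E
```

```text
[-0.009, 0.004, -0.005] [0.43, -5.7, 18.93] for [ 0.456 -0.026  0.157]
[0.0, 0.0, 0.0] [0.0, 0.0, 5.8] for [ 0.48  -0.027  0.105]
```

>>> move_arm(deltas=[-0.007, 0.002, -0.005, 0.4, -3, 6, 1, -0.007, 0.002, -0.005, 0.4, -5.7, 12, 1, -0.007, 0.002, -0.005, 0.4, -5.7, 17, 1, -0.007, 0.002, -0.005, 0.4, -5.7, 18.9, 1, -0.007, 0.002, -0.005, 0.4, -5.7, 18.9, 1, -0.007, 0.002, -0.005, 0.4, -5.7, 18.9, 1, -0.007, 0.002, -0.005, 0.4, -5.7, 18.9, 1])

```text
time: 9.9
tool_pos: [0.459, -0.0236, 0.1645]
ee_rot: [2.698, 0.004, 1.537]
wrist_force: [0.6, 0.3, -0.4]
width: 0.0396
finger_force: 30.0
```

```bash
python3 - <<'E'
from chute import *
plan([(cp(.06,.022),RP)])
s=snap('wrist');save(s,'w4')
E
```

```text
[0.008, 0.0, 0.008] [-0.21, -0.65, 6.3] for [ 0.48  -0.027  0.105]
```

View pics/w4.png

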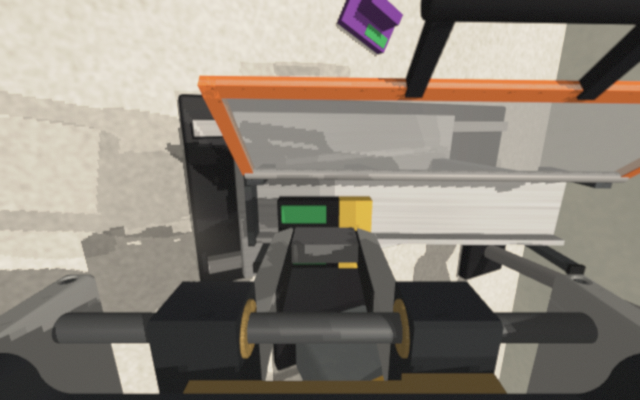

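The carrier is held square above the chute, yellow uphill (yellow at (355,215)), with the lid well clear to the left. I'll lower and release it.

>>> move_arm(deltas=[0.006, 0, 0.006, -0.2, -0.6, 2.5, 1, 0.006, 0, 0.006, -0.2, -0.6, 4.5, 1, 0.006, 0, 0.006, -0.2, -0.6, 5.7, 1, 0.006, 0, 0.006, -0.2, -0.6, 6.2, 1, 0.006, 0, 0.006, -0.2, -0.6, 6.2, 1, 0.006, 0, 0.006, -0.2, -0.6, 6.2, 1])

```text
time: 10.55
tool_pos: [0.4787, -0.0276, 0.1042]
ee_rot: [2.706, 0.001, 1.529]
wrist_force: [-0.1, 0.1, -2.1]
width: 0.0399
finger_force: 30.0
```

```bash
python3 - <<'E'
from chute import *
o=robot.get_obs();print(RC.inv().apply(o['tool_pos']-O).round(4),o['wrist_force'],o['ee_rot'])
E
```

```text
[ 0.0586 -0.001   0.022 ] [-0.0822858   0.0852083  -2.10773726] [2.70605545e+00 9.10609507e-04 1.52868869e+00]
```

>>> move_arm(deltas=[0, 0, 0, 0, 0, 0.2, -0.28, 0, 0, 0, 0, 0, 0.2, -0.28, 0, 0, 0, 0, 0, 0.2, -0.28, 0, 0, 0, 0, 0, 0, -0.28, 0, 0, 0, 0, 0, -3, -0.28, 0, 0, 0, 0, 0, -6, -0.28, 0, 0, 0, 0, 0, -9, -0.28, 0, 0, 0, 0, 0, -9, -0.28])

```text
time: 11.35
tool_pos: [0.4421, -0.0264, 0.1902]
ee_rot: [2.698, 0.003, 1.528]
wrist_force: [0.6, 0.9, 0.7]
width: 0.0602
finger_force: 0.0
```

```bash
cat > look.py <<'E'
from chute import *
from car import carriers
def rects(P,near=None):  # carriers lying on the bench: fin tops
    pass
def inchute(s):
    Q=RC.inv().apply((cloud(s)-O).reshape(-1,3)).reshape(400,640,3)
    m=(Q[...,0]>-.005)&(Q[...,0]<.30)&(abs(Q[...,1])<.028)&(Q[...,2]>.034)&(Q[...,2]<.045)
    n,l,st,c=cv2.connectedComponentsWithStats(m.astype(np.uint8))
    for i in range(1,n):
        if st[i,4]>40:
            q=Q[l==i];r=cv2.minAreaRect((q[:,:2]*1000).astype(np.float32));print('fin',st[i,4],np.round(r[0],1),np.round(r[1],1),round(r[2],1),np.median(q[:,2]).round(4))
    hsv=cv2.cvtColor(s['image'],cv2.COLOR_RGB2HSV);y=cv2.inRange(hsv,(20,90,60),(36,255,255))>0
    y&=(Q[...,0]>0)&(Q[...,0]<.3)&(abs(Q[...,1])<.028)&(abs(Q[...,2]-.012)<.006)
    print('yellow x',np.histogram(Q[y][:,0],bins=np.arange(0,.3,.02)))
E
python3 - <<'E'
from look import *
inchute(snap('wrist'))
plan([((.42,.0,.37),dn(1.53)),((.43,.24,.36),dn(3.543-2*np.pi)),((.4343,.2828,.09),dn(3.543))])
E
```

```text
fin 611 [32.2 -0.1] [39.9 12.6] 0.1 0.0392
yellow x (array([  0,   0, 710, 195,   0,   0,   0,   0,   0,   0,   0,   0,   0,
         0]), array([0.  , 0.02, 0.04, 0.06, 0.08, 0.1 , 0.12, 0.14, 0.16, 0.18, 0.2 ,
       0.22, 0.24, 0.26, 0.28]))
[0.439, 0.002, -0.001] [2.49, 5.74, -17.49] for [0.42 0.   0.37]
[0.0, 0.0, -2.013] [24.02, 0.02, 1.0] for [0.43 0.24 0.36]
[-0.0, -0.0, 0.0] [-2.07, 3.77, 27.0] for [0.434 0.283 0.09 ]
```

First carrier is seated exactly (x 32.2 mm, y -0.1 mm). Next is B.

>>> move_arm(deltas=[0, 0, 0, 1, 1, -6, -0.28, 0.2, 0, 0, 2.5, 3, -12, -0.28, 0.439, 0, 0, 2.5, 5.7, -17.5, -0.28, 0.439, 0, 0, 2.5, 5.7, -17.5, -0.28, 0.439, 0, 0, 2.5, 5.7, -17.5, -0.28, 0.439, 0, 0, 2.5, 5.7, -17.5, -0.28, 0.439, 0, 0, 2.5, 5.7, -17.5, -0.28])

```text
time: 12.1
tool_pos: [0.4188, 0.0003, 0.3645]
ee_rot: [-3.132, 0.0, 1.529]
wrist_force: [0.3, -0.6, -0.1]
width: 0.0601
finger_force: 0.0
```

>>> move_arm(deltas=[0, 0, -1.1, 24, 0, 0, -0.28, 0, 0, -1.1, 24, 0, 0, -0.28, 0, 0, -1.1, 24, 0, 0, -0.28, 0, 0, -1.1, 24, 0, 0, -0.28, 0, 0, -1.1, 24, 0, 0, -0.28, 0, 0, -1.1, 24, 0, 0, -0.28, 0, 0, -1.1, 24, 0, 0, -0.28, 0, 0, -1.1, 24, 0, 0, -0.28])

```text
time: 12.9
tool_pos: [0.4275, 0.2395, 0.3656]
ee_rot: [-3.138, -0.006, 2.633]
wrist_force: [-0.0, -0.3, -1.3]
width: 0.0601
finger_force: 0.0
```

```bash
python3 - <<'E'
from look import *
print(robot.get_obs()['tool_pos'])
for a,c,p in carriers(snap('top'),(165,150,280,270)):print('top',a,c.round(1),p.round(3))
plan([((.4343,.2828,.15),dn(3.543))])
E
```

```text
[0.42748105 0.23951902 0.36562236]
[-0.001, -0.007, -0.91] [1.41, 4.21, 21.57] for [0.434 0.283 0.15 ]
```

>>> move_arm(deltas=[0, -0.006, -0.91, 1.4, 4.2, 21.5, -0.28, 0, -0.006, -0.91, 1.4, 4.2, 21.5, -0.28, 0, -0.006, -0.91, 1.4, 4.2, 21.5, -0.28, 0, -0.006, -0.91, 1.4, 4.2, 21.5, -0.28, 0, -0.006, -0.91, 1.4, 4.2, 21.5, -0.28, 0, -0.006, -0.91, 1.4, 4.2, 21.5, -0.28, 0, -0.006, -0.91, 1.4, 4.2, 21.5, -0.28, 0, -0.006, -0.91, 1.4, 4.2, 21.5, -0.28])

```text
time: 13.75
tool_pos: [0.436, 0.2827, 0.1521]
ee_rot: [-3.141, 0.0, -2.748]
wrist_force: [0.4, -0.8, -0.6]
width: 0.0602
finger_force: 0.0
```

```bash
cat >> look.py <<'E'
def finat(s,x,y,r=.08):
    P=cloud(s);m=(np.hypot(P[...,0]-x,P[...,1]-y)<r)&(P[...,2]>.03)&(P[...,2]<.045)
    n,l,st,c=cv2.connectedComponentsWithStats(m.astype(np.uint8))
    for i in range(1,n):
        if st[i,4]>60:
            q=cv2.minAreaRect((P[l==i][:,:2]*1000).astype(np.float32));print('fin',st[i,4],c[i].round(),np.round(q[0],1),np.round(q[1],1),round(q[2],1))
E
python3 - <<'E'
from look import *
s=snap('wrist');finat(s,.4343,.2828)
plan([((.4343,.2828,.019),dn(3.543))])
E
```

```text
fin 506 [325. 196.] [434.1 283.5] [12.4 39.9] 23.7
fin 122 [340. 257.] [493.1 326.1] [ 9.3 31.4] 34.1
[-0.0, 0.001, -0.008] [0.23, 0.07, 13.36] for [0.434 0.283 0.019]
```

>>> move_arm(deltas=[0, 0, -0.008, 0.2, 0, 5, -0.28, 0, 0, -0.008, 0.2, 0, 10, -0.28, 0, 0, -0.008, 0.2, 0, 12.5, -0.28, 0, 0, -0.008, 0.2, 0, 13.4, -0.28, 0, 0, -0.008, 0.2, 0, 13.4, -0.28, 0, 0, -0.008, 0.2, 0, 13.4, 0.3, 0, 0, -0.008, 0.2, 0, 13.4, 1, 0, 0, -0.008, 0.2, 0, 13.4, 1])

```text
time: 14.6
tool_pos: [0.4364, 0.2833, 0.0199]
ee_rot: [-3.141, 0.004, -2.737]
wrist_force: [-1.3, 1.1, 9.1]
width: 0.0397
finger_force: 26.6
```

>>> move_arm(deltas=[0, 0, 0, 0, 0, 0, 1, 0, 0, 0, 0, 0, 0, 1, 0, 0, 0, 0, 0, -2, 1, 0, 0, 0, 0, 0, -6, 1, 0, 0, 0, 0, 0, -10, 1, 0, 0, 0, 0, 0, -15, 1, 0, 0, 0, 0, 0, -20, 1, 0, 0, 0, 0, 0, -22, 1])

```text
time: 15.4
tool_pos: [0.4365, 0.2834, 0.2439]
ee_rot: [-3.142, 0.009, -2.737]
wrist_force: [1.2, 1.2, -0.9]
width: 0.0396
finger_force: 30.0
```

```bash
python3 - <<'E'
from chute import *
a=cp(.135,.022)+[-.06,0,.24]
plan([((.43,.24,.40),dn(2.5)),(a,dn(1.53)),(a,RP)])
E
```

```text
[0.005, 0.008, 1.047] [2.17, -3.74, -15.62] for [0.43 0.24 0.4 ]
[-0.0, -0.0, 0.97] [-20.77, -18.12, 2.35] for [ 0.488 -0.029  0.376]
[-0.436, -0.0, 0.0] [0.0, 0.0, 0.0] for [ 0.488 -0.029  0.376]
```

>>> move_arm(deltas=[0, 0.006, 1.047, 2.2, -3.7, -15.6, 1, 0, 0.006, 1.047, 2.2, -3.7, -15.6, 1, 0, 0.006, 1.047, 2.2, -3.7, -15.6, 1, 0, 0.006, 1.047, 2.2, -3.7, -15.6, 1, 0, 0.006, 1.047, 2.2, -3.7, -15.6, 1, 0, 0.006, 1.047, 2.2, -3.7, -15.6, 1, 0, 0.006, 1.047, 2.2, -3.7, -15.6, 1, 0, 0.006, 1.047, 2.2, -3.7, -15.6, 1])

```text
time: 16.2
tool_pos: [0.4293, 0.24, 0.3935]
ee_rot: [-3.137, -0.005, 2.5]
wrist_force: [0.0, -0.4, -2.0]
width: 0.0398
finger_force: 30.0
```

>>> move_arm(deltas=[0, 0, 0.97, -20.8, -18.1, 2, 1, 0, 0, 0.97, -20.8, -18.1, 2, 1, 0, 0, 0.97, -20.8, -18.1, 2, 1, 0, 0, 0.97, -20.8, -18.1, 2, 1, 0, 0, 0.97, -20.8, -18.1, 2, 1, 0, 0, 0.97, -20.8, -18.1, 2, 1, 0, 0, 0.97, -20.8, -18.1, 2, 1, 0, 0, 0.97, -20.8, -18.1, 2, 1])

```text
time: 17.0
tool_pos: [0.4874, -0.0304, 0.3728]
ee_rot: [-3.134, -0.0, 1.531]
wrist_force: [0.4, 0.4, -1.8]
width: 0.0396
finger_force: 30.0
```

>>> move_arm(deltas=[-0.436, 0, 0, 0, 0, 0, 1, -0.436, 0, 0, 0, 0, 0, 1, -0.436, 0, 0, 0, 0, 0, 1, -0.436, 0, 0, 0, 0, 0, 1, -0.436, 0, 0, 0, 0, 0, 1])

```text
time: 17.5
tool_pos: [0.4867, -0.0289, 0.3741]
ee_rot: [2.712, 0.001, 1.532]
wrist_force: [1.1, -0.1, -1.2]
width: 0.0395
finger_force: 30.0
```

```bash
python3 - <<'E'
from chute import *
print(robot.get_obs()['finger_force'])
plan([(cp(.135,.08),RP),(cp(.135,.022),RP)])
E
```

```text
29.999686181545258
[-0.007, 0.0, 0.003] [0.21, -4.37, 18.35] for [ 0.523 -0.028  0.189]
[0.0, 0.0, 0.0] [-0.0, -0.0, 5.8] for [ 0.548 -0.029  0.136]
```

>>> move_arm(deltas=[-0.004, 0, 0, 0.2, -4.4, 5, 1, -0.004, 0, 0, 0.2, -4.4, 10, 1, -0.004, 0, 0, 0.2, -4.4, 15, 1, -0.004, 0, 0, 0.2, -4.4, 18.3, 1, -0.004, 0, 0, 0.2, -4.4, 18.3, 1, -0.004, 0, 0, 0.2, -4.4, 18.3, 1, -0.004, 0, 0, 0.2, -4.4, 18.3, 1])

```text
time: 18.2
tool_pos: [0.5261, -0.0292, 0.1926]
ee_rot: [2.703, 0.001, 1.531]
wrist_force: [-0.3, -0.5, -0.9]
width: 0.0392
finger_force: 30.0
```

```bash
python3 - <<'E'
from look import *
o=robot.get_obs();print(o['finger_force'],o['width'],RC.inv().apply(o['tool_pos']-O))
inchute(snap('wrist'))
plan([(cp(.135,.022),RP)])
E
```

```text
29.9997478723526 0.03915542450869471 [ 0.13889412 -0.00065972  0.08207551]
fin 835 [32.7 -0.2] [12.7 40.8] 89.6 0.0394
yellow x (array([  0,   0, 901, 353,   0,   0,   0,   0,   0,   0,   0,   0,   0,
         0]), array([0.  , 0.02, 0.04, 0.06, 0.08, 0.1 , 0.12, 0.14, 0.16, 0.18, 0.2 ,
       0.22, 0.24, 0.26, 0.28]))
[0.003, 0.001, 0.001] [0.08, -0.41, 6.05] for [ 0.548 -0.029  0.136]
```

>>> move_arm(deltas=[0, 0, 0, 0.1, -0.4, 2.5, 1, 0, 0, 0, 0.1, -0.4, 4.5, 1, 0, 0, 0, 0.1, -0.4, 5.6, 1, 0, 0, 0, 0.1, -0.4, 6, 1, 0, 0, 0, 0.1, -0.4, 6, 1, 0, 0, 0, 0.1, -0.4, 6, 1])

```text
time: 18.85
tool_pos: [0.5462, -0.029, 0.1345]
ee_rot: [2.705, 0.001, 1.53]
wrist_force: [0.5, -0.1, -1.0]
width: 0.0394
finger_force: 30.0
```

```bash
python3 - <<'E'
from look import *
o=robot.get_obs();print(o['wrist_force'],RC.inv().apply(o['tool_pos']-O))
E
```

```text
[ 0.50292353 -0.09832578 -0.99873979] [0.13253742 0.0003439  0.0209187 ]
```

>>> move_arm(deltas=[0, 0, 0, 0, 0, 0.1, -0.28, 0, 0, 0, 0, 0, 0.1, -0.28, 0, 0, 0, 0, 0, 0.1, -0.28, 0, 0, 0, 0, 0, 0, -0.28, 0, 0, 0, 0, 0, -3, -0.28, 0, 0, 0, 0, 0, -6, -0.28, 0, 0, 0, 0, 0, -9, -0.28, 0, 0, 0, 0, 0, -9, -0.28])

```text
time: 19.65
tool_pos: [0.5094, -0.0277, 0.2206]
ee_rot: [2.697, 0.002, 1.53]
wrist_force: [0.9, -0.1, 0.4]
width: 0.0604
finger_force: 0.0
```

```bash
python3 - <<'E'
from look import *
inchute(snap('wrist'))
plan([((.44,.0,.38),dn(1.53)),((.45,.36,.36),dn(0.65)),((.4689,.4147,.15),dn(.401))])
E
```

```text
fin 638 [32.4 -0.2] [12.6 40.6] 89.8 0.0393
fin 613 [96.1 -0.1] [12.5 39.9] 89.5 0.0393
yellow x (array([  0,   0, 755, 253,   0, 525, 389,   0,   0,   0,   0,   0,   0,
         0]), array([0.  , 0.02, 0.04, 0.06, 0.08, 0.1 , 0.12, 0.14, 0.16, 0.18, 0.2 ,
       0.22, 0.24, 0.26, 0.28]))
[0.44, 0.001, -0.0] [2.45, 0.61, -17.67] for [0.44 0.   0.38]
[-0.0, -0.0, 0.88] [36.01, -0.47, 2.0] for [0.45 0.36 0.36]
[0.0, -0.0, 0.249] [4.81, -3.21, 21.0] for [0.469 0.415 0.15 ]
```

Two are queued (32.4 and 96.1 mm). The last one is A.

>>> move_arm(deltas=[0, 0, 0, 0.5, 0, -6, -0.28, 0.2, 0, 0, 1.5, 0.5, -12, -0.28, 0.44, 0, 0, 2.4, 0.6, -17.7, -0.28, 0.44, 0, 0, 2.4, 0.6, -17.7, -0.28, 0.44, 0, 0, 2.4, 0.6, -17.7, -0.28, 0.44, 0, 0, 2.4, 0.6, -17.7, -0.28, 0.44, 0, 0, 2.4, 0.6, -17.7, -0.28])

```text
time: 20.4
tool_pos: [0.4395, -0.0005, 0.3745]
ee_rot: [-3.132, -0.0, 1.53]
wrist_force: [-0.3, -0.8, -0.2]
width: 0.0603
finger_force: 0.0
```

>>> move_arm(deltas=[0, 0, 0.88, 36, -0.5, 2, -0.28, 0, 0, 0.88, 36, -0.5, 2, -0.28, 0, 0, 0.88, 36, -0.5, 2, -0.28, 0, 0, 0.88, 36, -0.5, 2, -0.28, 0, 0, 0.88, 36, -0.5, 2, -0.28, 0, 0, 0.88, 36, -0.5, 2, -0.28, 0, 0, 0.88, 36, -0.5, 2, -0.28, 0, 0, 0.88, 36, -0.5, 2, -0.28])

```text
time: 21.2
tool_pos: [0.4481, 0.3585, 0.3559]
ee_rot: [-3.138, 0.006, 0.647]
wrist_force: [-0.3, -0.5, -0.6]
width: 0.0602
finger_force: 0.0
```

```bash
python3 - <<'E'
from look import *
plan([((.4689,.4147,.15),dn(.401))])
E
```

```text
[-0.003, 0.007, 0.246] [5.17, -3.16, 20.56] for [0.469 0.415 0.15 ]
```

>>> move_arm(deltas=[-0.002, 0.006, 0.246, 5.2, -3.2, 20.5, -0.28, -0.002, 0.006, 0.246, 5.2, -3.2, 20.5, -0.28, -0.002, 0.006, 0.246, 5.2, -3.2, 20.5, -0.28, -0.002, 0.006, 0.246, 5.2, -3.2, 20.5, -0.28, -0.002, 0.006, 0.246, 5.2, -3.2, 20.5, -0.28, -0.002, 0.006, 0.246, 5.2, -3.2, 20.5, -0.28, -0.002, 0.006, 0.246, 5.2, -3.2, 20.5, -0.28, -0.002, 0.006, 0.246, 5.2, -3.2, 20.5, -0.28])

```text
time: 22.0
tool_pos: [0.4717, 0.4149, 0.1566]
ee_rot: [-3.139, -0.008, 0.403]
wrist_force: [0.5, 0.3, 0.5]
width: 0.0603
finger_force: 0.0
```

```bash
python3 - <<'E'
from look import *
s=snap('wrist');finat(s,.4689,.4147)
plan([((.4689,.4147,.019),dn(.401))])
E
```

```text
fin 483 [324. 195.] [468.9 414.9] [11.8 39.7] 22.9
[-0.003, -0.008, 0.002] [-0.37, -0.04, 13.75] for [0.469 0.415 0.019]
```

>>> move_arm(deltas=[-0.002, -0.006, 0, -0.3, 0, 5, -0.28, -0.002, -0.006, 0, -0.3, 0, 10, -0.28, -0.002, -0.006, 0, -0.3, 0, 12.5, -0.28, -0.002, -0.006, 0, -0.3, 0, 13.7, -0.28, -0.002, -0.006, 0, -0.3, 0, 13.7, -0.28, -0.002, -0.006, 0, -0.3, 0, 13.7, 0.3, -0.002, -0.006, 0, -0.3, 0, 13.7, 1, -0.002, -0.006, 0, -0.3, 0, 13.7, 1])

```text
time: 22.85
tool_pos: [0.4689, 0.4145, 0.018]
ee_rot: [-3.142, 0.001, 0.404]
wrist_force: [0.7, -0.4, 11.3]
width: 0.0394
finger_force: 26.7
```

>>> move_arm(deltas=[0, 0, 0, 0, 0, 0, 1, 0, 0, 0, 0, 0, 0, 1, 0, 0, 0, 0, 0, -2, 1, 0, 0, 0, 0, 0, -6, 1, 0, 0, 0, 0, 0, -10, 1, 0, 0, 0, 0, 0, -15, 1, 0, 0, 0, 0, 0, -20, 1, 0, 0, 0, 0, 0, -22, 1])

```text
time: 23.65
tool_pos: [0.4698, 0.4152, 0.2424]
ee_rot: [-3.14, -0.005, 0.404]
wrist_force: [-0.1, -0.3, -1.0]
width: 0.0398
finger_force: 30.0
```

```bash
python3 - <<'E'
from chute import *
a=cp(.205,.022)+[-.06,0,.23]
plan([((.45,.33,.41),dn(.9)),(a,dn(1.53)),(a,RP)])
E
```

```text
[-0.0, -0.005, -0.496] [-5.09, 7.04, -16.79] for [0.45 0.33 0.41]
[0.0, 0.0, -0.63] [-22.06, 30.45, 1.39] for [ 0.551 -0.032  0.396]
[-0.436, -0.0, 0.0] [0.0, 0.0, 0.0] for [ 0.551 -0.032  0.396]
```

>>> move_arm(deltas=[0, -0.004, -0.496, -5, 7, -16.8, 1, 0, -0.004, -0.496, -5, 7, -16.8, 1, 0, -0.004, -0.496, -5, 7, -16.8, 1, 0, -0.004, -0.496, -5, 7, -16.8, 1, 0, -0.004, -0.496, -5, 7, -16.8, 1, 0, -0.004, -0.496, -5, 7, -16.8, 1, 0, -0.004, -0.496, -5, 7, -16.8, 1])

```text
time: 24.35
tool_pos: [0.4505, 0.3309, 0.4009]
ee_rot: [-3.137, 0.013, 0.9]
wrist_force: [-0.3, -0.3, -0.4]
width: 0.0397
finger_force: 30.0
```

>>> move_arm(deltas=[0, 0, -0.63, -22, 30.4, 1.2, 1, 0, 0, -0.63, -22, 30.4, 1.2, 1, 0, 0, -0.63, -22, 30.4, 1.2, 1, 0, 0, -0.63, -22, 30.4, 1.2, 1, 0, 0, -0.63, -22, 30.4, 1.2, 1, 0, 0, -0.63, -22, 30.4, 1.2, 1, 0, 0, -0.63, -22, 30.4, 1.2, 1, 0, 0, -0.63, -22, 30.4, 1.2, 1])

```text
time: 25.15
tool_pos: [0.5521, -0.0326, 0.3893]
ee_rot: [-3.128, 0.005, 1.529]
wrist_force: [1.1, 0.2, -0.3]
width: 0.0399
finger_force: 30.0
```

```bash
python3 - <<'E'
from chute import *
o=robot.get_obs();print(o['finger_force'])
plan([(cp(.205,.022)+[-.06,0,.23],RP),(cp(.205,.08),RP)])
E
```

```text
30.000793933868408
[-0.449, 0.005, 0.001] [0.04, -0.09, -0.68] for [ 0.551 -0.032  0.396]
[0.0, 0.0, 0.0] [0.25, -4.29, 17.58] for [ 0.587 -0.031  0.219]
```

>>> move_arm(deltas=[-0.449, 0.004, 0, 0, 0, -0.6, 1, -0.449, 0.004, 0, 0, 0, -0.6, 1, -0.449, 0.004, 0, 0, 0, -0.6, 1, -0.449, 0.004, 0, 0, 0, -0.6, 1, -0.449, 0.004, 0, 0, 0, -0.6, 1])

```text
time: 25.65
tool_pos: [0.551, -0.0303, 0.3964]
ee_rot: [2.705, 0.001, 1.531]
wrist_force: [0.8, 0.4, -0.6]
width: 0.0394
finger_force: 30.0
```

>>> move_arm(deltas=[0, 0, 0, 0.2, -4.3, 5, 1, 0, 0, 0, 0.2, -4.3, 10, 1, 0, 0, 0, 0.2, -4.3, 15, 1, 0, 0, 0, 0.2, -4.3, 17.5, 1, 0, 0, 0, 0.2, -4.3, 17.5, 1, 0, 0, 0, 0.2, -4.3, 17.5, 1, 0, 0, 0, 0.2, -4.3, 17.5, 1])

```text
time: 26.35
tool_pos: [0.5899, -0.0306, 0.2259]
ee_rot: [2.695, 0.002, 1.531]
wrist_force: [-0.5, 0.7, -0.6]
width: 0.0396
finger_force: 30.0
```

```bash
python3 - <<'E'
from look import *
o=robot.get_obs();print(o['finger_force'],o['width'],RC.inv().apply(o['tool_pos']-O))
inchute(snap('wrist'))
plan([(cp(.205,.021),RP)])
E
```

```text
29.999750554561615 0.03956439929441054 [0.21079883 0.00057709 0.0853115 ]
fin 851 [32.6 -0. ] [12.6 41.5] 89.6 0.0394
fin 818 [96.5 -0.1] [12.6 40.5] 89.9 0.0393
yellow x (array([  0,   0, 924, 219,   0, 667, 577,   0,   0,   0,   0,   0,   0,
         0]), array([0.  , 0.02, 0.04, 0.06, 0.08, 0.1 , 0.12, 0.14, 0.16, 0.18, 0.2 ,
       0.22, 0.24, 0.26, 0.28]))
[0.011, 0.002, 0.002] [-0.04, -0.65, 6.47] for [ 0.612 -0.032  0.165]
```

>>> move_arm(deltas=[0.008, 0, 0, 0, -0.5, 2.5, 1, 0.008, 0, 0, 0, -0.5, 4.5, 1, 0.008, 0, 0, 0, -0.5, 5.7, 1, 0.008, 0, 0, 0, -0.5, 6.3, 1, 0.008, 0, 0, 0, -0.5, 6.3, 1, 0.008, 0, 0, 0, -0.5, 6.3, 1])

```text
time: 27.0
tool_pos: [0.6108, -0.0316, 0.1648]
ee_rot: [2.706, 0.002, 1.531]
wrist_force: [0.2, -0.6, -1.7]
width: 0.0398
finger_force: 30.0
```

```bash
python3 - <<'E'
from look import *
o=robot.get_obs();print(o['wrist_force'],RC.inv().apply(o['tool_pos']-O),o['ee_rot'])
E
```

```text
[ 0.21156578 -0.56151461 -1.73867145] [0.20400361 0.00043536 0.02108314] [2.70558879e+00 1.97129591e-03 1.53050392e+00]
```

>>> move_arm(deltas=[0, 0, 0, 0, 0, 0.1, -0.28, 0, 0, 0, 0, 0, 0.1, -0.28, 0, 0, 0, 0, 0, 0.1, -0.28, 0, 0, 0, 0, 0, 0, -0.28, 0, 0, 0, 0, 0, -3, -0.28, 0, 0, 0, 0, 0, -6, -0.28, 0, 0, 0, 0, 0, -12, -0.28, 0, 0, 0, 0, 0, -17, -0.28])

```text
time: 27.8
tool_pos: [0.542, -0.0284, 0.3091]
ee_rot: [2.709, 0.001, 1.531]
wrist_force: [1.1, 0.2, -0.2]
width: 0.0604
finger_force: 0.0
```

```bash
python3 - <<'E'
from look import *
s=snap('wrist');inchute(s);save(s,'w5')
Q=RC.inv().apply((cloud(s)-O).reshape(-1,3)).reshape(400,640,3)
m=(s['image'].max(2)<90)&(Q[...,1]>.1)&(Q[...,1]<.16)&(Q[...,2]>.12)&(Q[...,2]<.2)
c=Q[m];print(len(c),np.percentile(c,[1,50,99],axis=0).round(4).tolist())
hsv=cv2.cvtColor(s['image'],cv2.COLOR_RGB2HSV)
m=(cv2.inRange(hsv,(4,120,80),(16,255,255))>0)&(Q[...,2]>.1)&(Q[...,2]<.2);c=Q[m];print('rim',len(c),np.percentile(c,[1,50,99],axis=0).round(4).tolist())
E
```

```text
fin 390 [160.6   2.8] [40. 12.] 0.4 0.0392
fin 406 [32.4  0.1] [12.1 41.1] 89.2 0.0394
fin 396 [96.4  0. ] [40.4 11.8] 0.1 0.0394
yellow x (array([  0,  55, 558, 132,   0, 426, 287,   0, 239, 396,   0,   0,   0,
         0]), array([0.  , 0.02, 0.04, 0.06, 0.08, 0.1 , 0.12, 0.14, 0.16, 0.18, 0.2 ,
       0.22, 0.24, 0.26, 0.28]))
3834 [[0.0976, 0.1011, 0.1352], [0.1428, 0.1194, 0.1582], [0.1895, 0.1273, 0.1606]]
rim 3771 [[0.0063, 0.076, 0.103], [0.1461, 0.0934, 0.1221], [0.2803, 0.0993, 0.1261]]
```

View pics/w5.png

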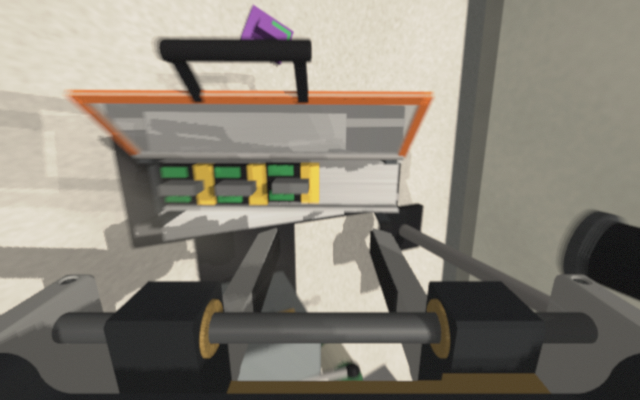

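All three are queued in the chute, yellow uphill (fins at (183,187), (236,187), (290,186)). The lid handle bar is at chute (0.143, 0.1205, 0.152). Now the lid.

```bash
cat >> chute.py <<'E'
RL=R.from_matrix(np.c_[RC.apply([1,0,0]),-RC.apply([0,1,0]),-RC.apply([0,0,1])])
def bar(th,dz=-.017): return cp(.1435,.060+.122*np.sin(th)+dz,.042-.122*np.cos(th))
E
python3 - <<'E'
from chute import *
print(bar(2.27),RL.as_euler('xyz'))
b=bar(2.27)+RC.apply([0,0,.12])
plan([(b,RL),(bar(2.27),RL)])
E
```

```text
[0.51232389 0.09263504 0.24374191] [ 3.14159265 -0.43633231 -0.0412    ]
[0.014, -0.009, 1.574] [11.99, -6.42, -6.56] for [0.462 0.095 0.352]
[0.0, 0.0, 0.0] [-0.0, -0.0, 12.0] for [0.512 0.093 0.244]
```

>>> move_arm(deltas=[0, 0, 0, 0, -2, -5, 0.15, 0, 0, 0.2, 0, -6, -8, 0.15, 0, 0, 1.1, 12, -6.4, -8, 0.15, 0, 0, 1.1, 12, -6.4, -8, 0.15, 0, 0, 1.1, 12, -6.4, -8, 0.15, 0, 0, 1.1, 12, -6.4, -8, 0.15, 0, 0, 1.1, 12, -6.4, -8, 0.15, 0, 0, 1.1, 12, -6.4, -8, 0.15])

```text
time: 28.65
tool_pos: [0.4562, 0.0961, 0.3541]
ee_rot: [2.875, -0.347, 0.635]
wrist_force: [0.5, -0.0, -0.0]
width: 0.0396
finger_force: 0.0
```

```bash
python3 - <<'E'
from chute import *
b=bar(2.27)+RC.apply([0,0,.09])
plan([(b,RL)])
E
```

```text
[-0.001, 0.002, 0.629] [0.29, 0.35, 3.38] for [0.474 0.094 0.325]
```

>>> move_arm(deltas=[0, 0, 0.629, 0.3, 0.3, 3.4, 0.15, 0, 0, 0.629, 0.3, 0.3, 3.4, 0.15, 0, 0, 0.629, 0.3, 0.3, 3.4, 0.15, 0, 0, 0.629, 0.3, 0.3, 3.4, 0.15, 0, 0, 0.629, 0.3, 0.3, 3.4, 0.15, 0, 0, 0.629, 0.3, 0.3, 3.4, 0.15, 0, 0, 0.629, 0.3, 0.3, 3.4, 0.15])

```text
time: 29.35
tool_pos: [0.4744, 0.0937, 0.325]
ee_rot: [3.138, -0.434, -0.034]
wrist_force: [0.1, -0.5, -0.6]
width: 0.0398
finger_force: 0.0
```

```bash
python3 - <<'E'
from look import *
plan([(bar(2.27),RL)])
s=snap('wrist');save(s,'w6')
E
```

```text
[0.001, 0.003, 0.007] [0.03, -0.05, 8.97] for [0.512 0.093 0.244]
```

View pics/w6.png

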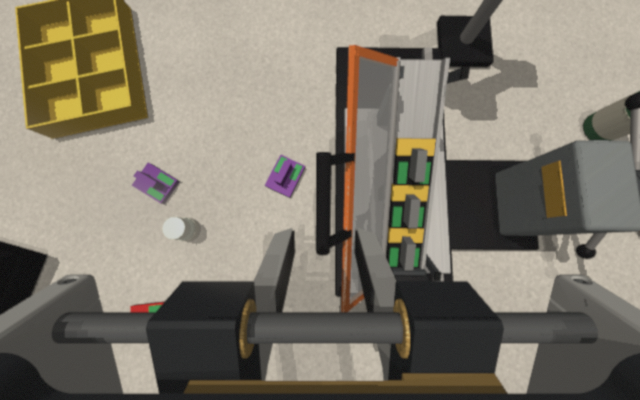

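Fingers straddle the handle bar (bar at column 323). I'll go down and grip.

>>> move_arm(deltas=[0, 0, 0.005, 0, 0, 3, 0.15, 0, 0, 0.005, 0, 0, 6, 0.15, 0, 0, 0.005, 0, 0, 8, 0.15, 0, 0, 0.005, 0, 0, 9, 0.15, 0, 0, 0.005, 0, 0, 9, 0.15, 0, 0, 0.005, 0, 0, 9, 0.4, 0, 0, 0.005, 0, 0, 9, 0.6, 0, 0, 0.005, 0, 0, 9, 1])

```text
time: 30.2
tool_pos: [0.5125, 0.0922, 0.2449]
ee_rot: [3.141, -0.436, -0.042]
wrist_force: [0.8, 0.1, 0.1]
width: 0.0194
finger_force: 0.0
```

>>> move_arm(deltas=[0, 0, 0, 0, 0, 0, 1, 0, 0, 0, 0, 0, 0, 1, 0, 0, 0, 0, 0, 0, 1])

```text
time: 30.5
tool_pos: [0.5124, 0.0933, 0.2448]
ee_rot: [-3.14, -0.436, -0.042]
wrist_force: [-2.8, 5.1, 3.5]
width: 0.0128
finger_force: 30.0
```

```bash
cat > lid.py <<'E'
from chute import *
import sys
o=robot.get_obs();c=RC.inv().apply(o['tool_pos']-O);print('chute',c.round(4),'F chute',RC.inv().apply(o['wrist_force']).round(1),'width',o['width'])
t0=float(sys.argv[1]);r=rot(o['ee_rot'])
th=np.arctan2(c[2]+.017-.06,-(c[1]-.042));print('theta',th,'radius',np.hypot(c[1]-.042,c[2]+.017-.06))
for k in range(1,9):
    t=t0-k*float(sys.argv[2]);print(round(t,2),(r.inv().apply(bar(t)-bar(t0))*100).round(2).tolist())
E
python3 lid.py 2.27 0.1
```

```text
chute [0.144  0.1212 0.1373] F chute [-1.3  5.   4.4] width 0.012776844482371102
theta 2.2692272319528675 radius 0.12311539825697107
2.17 [-0.0, 0.97, -0.74]
2.07 [-0.0, 2.01, -1.38]
1.97 [0.0, 3.11, -1.91]
1.87 [0.0, 4.25, -2.33]
1.77 [0.0, 5.43, -2.63]
1.67 [0.0, 6.64, -2.81]
1.57 [0.0, 7.86, -2.88]
1.47 [0.0, 9.07, -2.82]
```

>>> move_arm(deltas=[0, 0, 0, 0, 0.97, -0.74, 1, 0, 0, 0, 0, 2.01, -1.38, 1, 0, 0, 0, 0, 3.11, -1.91, 1, 0, 0, 0, 0, 4.25, -2.33, 1])

```text
time: 30.9
tool_pos: [0.5004, 0.0526, 0.2665]
ee_rot: [-3.136, -0.436, -0.041]
wrist_force: [-3.5, 6.4, 7.2]
width: 0.0128
finger_force: 30.0
```

```bash
python3 lid.py 1.87 0.1
```

```text
chute [0.1439 0.0801 0.1614] F chute [-0.4  6.2  8.1] width 0.012776935215255992
theta 1.881914781886388 radius 0.12433840887214624
1.77 [-0.0, 1.18, -0.31]
1.67 [-0.0, 2.39, -0.5]
1.57 [-0.0, 3.6, -0.56]
1.47 [-0.0, 4.82, -0.51]
1.37 [-0.0, 6.03, -0.33]
1.27 [-0.0, 7.21, -0.03]
1.17 [-0.0, 8.36, 0.38]
1.07 [-0.0, 9.46, 0.9]
```

Moving with small forces, so I'll continue.

>>> move_arm(deltas=[0, 0, 0, 0, 1.18, -0.31, 1, 0, 0, 0, 0, 2.39, -0.5, 1, 0, 0, 0, 0, 3.6, -0.56, 1, 0, 0, 0, 0, 4.82, -0.51, 1, 0, 0, 0, 0, 6.03, -0.33, 1, 0, 0, 0, 0, 7.21, -0.03, 1, 0, 0, 0, 0, 8.36, 0.38, 1, 0, 0, 0, 0, 9.46, 0.9, 1])

```text
time: 31.7
tool_pos: [0.5, -0.0444, 0.2561]
ee_rot: [-3.141, -0.433, -0.042]
wrist_force: [-0.7, 2.6, 1.8]
width: 0.013
finger_force: 30.0
```

```bash
python3 lid.py 1.07 0.1
```

```text
chute [ 0.1426 -0.0169  0.1504] F chute [0.  2.6 1.9] width 0.012981631056416034
theta 1.069030475935559 radius 0.1224610668147251
0.97 [0.0, 1.04, 0.64]
0.87 [0.01, 2.01, 1.38]
0.77 [0.01, 2.9, 2.21]
0.67 [0.01, 3.71, 3.12]
0.57 [0.02, 4.42, 4.12]
0.47 [0.02, 5.02, 5.17]
0.37 [0.03, 5.52, 6.29]
0.27 [0.03, 5.91, 7.44]
```

>>> move_arm(deltas=[0, 0, 0, 0, 1.04, 0.64, 1, 0, 0, 0, 0, 2.01, 1.38, 1, 0, 0, 0, 0, 2.9, 2.21, 1, 0, 0, 0, 0, 3.71, 3.12, 1, 0, 0, 0, 0, 4.42, 4.12, 1, 0, 0, 0, 0, 5.02, 5.17, 1, 0, 0, 0, 0, 5.52, 6.29, 1, 0, 0, 0, 0, 5.91, 7.44, 1])

```text
time: 32.5
tool_pos: [0.529, -0.1048, 0.1872]
ee_rot: [-3.141, -0.432, -0.042]
wrist_force: [-2.8, 5.7, 0.4]
width: 0.0131
finger_force: 30.0
```

```bash
python3 lid.py 0.27 0.05
```

```text
chute [ 0.1421 -0.0761  0.0746] F chute [-2.6  5.6  1.7] width 0.013138057428743778
theta 0.2614517480085165 radius 0.12226319833015833
0.22 [0.0, 0.15, 0.59]
0.17 [0.01, 0.27, 1.19]
0.12 [0.01, 0.36, 1.79]
0.07 [0.01, 0.41, 2.4]
0.02 [0.01, 0.44, 3.01]
-0.03 [0.02, 0.44, 3.62]
-0.08 [0.02, 0.41, 4.23]
-0.13 [0.02, 0.34, 4.84]
```

>>> move_arm(deltas=[0, 0, 0, 0, 0.15, 0.59, 1, 0, 0, 0, 0, 0.27, 1.19, 1, 0, 0, 0, 0, 0.36, 1.79, 1, 0, 0, 0, 0, 0.41, 2.4, 1, 0, 0, 0, 0, 0.44, 3.0, 1, 0, 0, 0, 0, 0.44, 3.3, 1, 0, 0, 0, 0, 0.44, 3.4, 1, 0, 0, 0, 0, 0.44, 3.4, 1])

```text
time: 33.3
tool_pos: [0.5432, -0.1087, 0.1629]
ee_rot: [3.141, -0.436, -0.039]
wrist_force: [-19.1, 10.5, 21.6]
width: 0.0132
finger_force: 30.0
```

```bash
python3 lid.py 0 0.05|head -2
```

```text
chute [ 0.1448 -0.0794  0.0466] F chute [-8.5  9.7 27.8] width 0.013232345321016614
theta 0.029739417949859945 radius 0.12147302494980648
```

The lid is pressed on its stop (28 N). I'll release slightly and lift off.

>>> move_arm(deltas=[0, 0, 0, 0, 0, 0, 0.36, 0, 0, 0, 0, 0, 0, 0.36, 0, 0, 0, 0, 0, 0, 0.36, 0, 0, 0, 0, 0, -3, 0.36, 0, 0, 0, 0, 0, -6, 0.36, 0, 0, 0, 0, 0, -10, 0.36, 0, 0, 0, 0, 0, -14, 0.36, 0, 0, 0, 0, 0, -16, 0.36])

```text
time: 34.1
tool_pos: [0.4763, -0.1085, 0.307]
ee_rot: [3.137, -0.438, -0.041]
wrist_force: [0.3, 0.2, -0.0]
width: 0.0302
finger_force: 0.0
```

```bash
python3 - <<'E'
from look import *
s=snap('wrist')
Q=RC.inv().apply((cloud(s)-O).reshape(-1,3)).reshape(400,640,3)
hsv=cv2.cvtColor(s['image'],cv2.COLOR_RGB2HSV)
m=(cv2.inRange(hsv,(4,120,80),(16,255,255))>0)&(Q[...,2]>.0)&(Q[...,2]<.2)&(abs(Q[...,1])<.06);c=Q[m]
print('rim',len(c),np.percentile(c,[1,50,99],axis=0).round(4).tolist())
A=np.c_[c[:,0],c[:,1],np.ones(len(c))];k=np.linalg.lstsq(A,c[:,2],rcond=None)[0];print('lid tilt',-k[1],k)
save(s,'w7')
P=cloud(s)
m=(abs(P[...,1]+.315)<.04)&(P[...,2]>.12)&(P[...,0]>.38)&(P[...,0]<.66)
im=s['image'];r=m&(cv2.inRange(hsv,(0,150,60),(5,255,255))>0);print('red',P[r].mean(0) if r.any() else None,r.sum())
E
```

```text
rim 1968 [[0.094, -0.0421, 0.0578], [0.234, -0.0361, 0.0622], [0.2822, 0.0398, 0.0639]]
lid tilt 0.007763913584175636 [-0.0012561  -0.00776391  0.06207925]
red [ 0.55351162 -0.30996094  0.26687682] 607
```

View pics/w7.png

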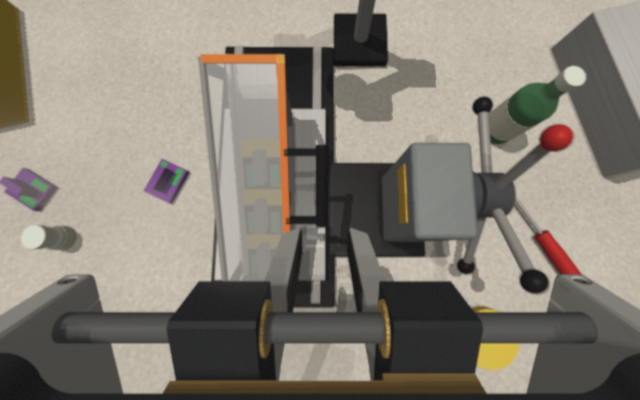

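The lid is flat (tilt 0.008 rad). The star handle shows its red ball at (557,137), black balls at (534,281) and (483,105), and the hub at (493,192).

```bash
python3 - <<'E'
from look import *
s=snap('wrist');P=cloud(s)
B=[]
for (u,v) in((557,137),(534,281),(483,105),(466,266)):
    q=np.median(P[v-2:v+3,u-2:u+3].reshape(-1,3),0);d=(q-s['o'])/np.linalg.norm(q-s['o']);c=q+.012*d;B.append(c);print((u,v),c.round(4))
B=np.array(B)
RZ=R.from_euler('z',yr);L=RZ.inv().apply(B);print(L.round(4))
from scipy.optimize import least_squares
ks=np.array([0,-1,1,-2])
f=lambda p:np.r_[L[:,0]-p[0]-.115*np.sin(p[2]+ks*2*np.pi/5),L[:,2]-p[1]-.115*np.cos(p[2]+ks*2*np.pi/5)]
r=least_squares(f,[.53,.15,.15]);print(r.x,r.fun.round(4),'hub world',RZ.apply([r.x[0],L[:,1].mean(),r.x[1]]))
E
```

```text
(557, 137) [ 0.5573 -0.3185  0.262 ]
(534, 281) [ 0.4287 -0.312   0.2144]
(483, 105) [ 0.6418 -0.3224  0.1552]
(466, 266) [ 0.4339 -0.3128  0.0785]
[[ 0.5699 -0.2953  0.262 ]
 [ 0.4412 -0.2941  0.2144]
 [ 0.6546 -0.2957  0.1552]
 [ 0.4464 -0.2946  0.0785]]
[0.53796704 0.15054474 0.27460966] [ 0.0008 -0.0012  0.0017 -0.0013  0.0008 -0.      0.0001 -0.0008] hub world [ 0.52536331 -0.31682636  0.15054474]
```

```bash
cat > cap.py <<'E'
from chute import *
RZ=R.from_euler('z',yr); HUB=np.array([.538,-.295,.1505]); RV=dn(yr); HW=.008
def pt(phi,rho=.095,back=0):
    lead=min(.115*np.sin(phi)-.012,rho*np.sin(phi)-.006*np.cos(phi))
    return HUB+np.array([lead-HW-back,0,rho*np.cos(phi)])
def loc(): return RZ.inv().apply(robot.get_obs()['tool_pos'])
def rows(L,p0):
    for l in L:
        d=(l-p0)*100;print([round(d[0],1),round(-d[1],1),round(-d[2],1)])
E
python3 - <<'E'
from cap import *
a=pt(-.98,back=.035)
plan([(RZ.apply([a[0],a[1],.31]),RV)])
E
```

```text
[0.005, -0.44, -0.001] [-8.34, 20.63, -4.13] for [ 0.375 -0.311  0.31 ]
```

>>> move_arm(deltas=[0, 0, 0, -3, 0, -3, 1, 0, -0.44, 0, -8.3, 8, -4.1, 1, 0, -0.44, 0, -8.3, 16, -4.1, 1, 0.004, -0.44, 0, -8.3, 20.6, -4.1, 1, 0.004, -0.44, 0, -8.3, 20.6, -4.1, 1, 0.004, -0.44, 0, -8.3, 20.6, -4.1, 1, 0.004, -0.44, 0, -8.3, 20.6, -4.1, 1, 0.004, -0.44, 0, -8.3, 20.6, -4.1, 1])

```text
time: 35.0
tool_pos: [0.3749, -0.3085, 0.3044]
ee_rot: [-3.137, 0.008, -0.041]
wrist_force: [0.7, 1.5, -0.7]
width: 0.0006
finger_force: 0.0
```

```bash
python3 - <<'E'
from cap import *
print(loc(),robot.get_obs()['ee_rot'],robot.get_obs()['width'])
p=loc();print('down');rows([pt(-.98,back=.035)],p)
print('push');rows([pt(f) for f in np.arange(-.92,.65,.12)],pt(-.98,back=.035))
E
```

```text
[ 0.38727377 -0.29276567  0.30441541] [-3.13651462  0.00788054 -0.04126784] 0.0006242260960283249
down
[np.float64(0.0), np.float64(0.2), np.float64(10.1)]
push
[np.float64(3.9), np.float64(-0.0), np.float64(-0.5)]
[np.float64(4.8), np.float64(-0.0), np.float64(-1.3)]
[np.float64(5.8), np.float64(-0.0), np.float64(-2.1)]
[np.float64(6.9), np.float64(-0.0), np.float64(-2.8)]
[np.float64(8.2), np.float64(-0.0), np.float64(-3.3)]
[np.float64(9.4), np.float64(-0.0), np.float64(-3.7)]
[np.float64(10.8), np.float64(-0.0), np.float64(-4.0)]
[np.float64(12.1), np.float64(-0.0), np.float64(-4.2)]
[np.float64(13.5), np.float64(-0.0), np.float64(-4.2)]
[np.float64(14.9), np.float64(-0.0), np.float64(-4.1)]
[np.float64(16.2), np.float64(-0.0), np.float64(-3.8)]
[np.float64(17.4), np.float64(-0.0), np.float64(-3.5)]
[np.float64(18.5), np.float64(-0.0), np.float64(-3.0)]
[np.float64(19.4), np.float64(-0.0), np.float64(-2.3)]
```

>>> move_arm(deltas=[-0.004, -0.007, 0, 0, 0.2, 4, 1, -0.004, -0.007, 0, 0, 0.2, 8, 1, -0.004, -0.007, 0, 0, 0.2, 10.1, 1, -0.004, -0.007, 0, 0, 0.2, 10.1, 1, -0.004, -0.007, 0, 0, 0.2, 10.1, 1])

```text
time: 35.5
tool_pos: [0.3746, -0.3096, 0.2058]
ee_rot: [3.14, 0.012, -0.039]
wrist_force: [-0.0, -0.0, 1.1]
width: 0.0005
finger_force: 0.0
```

>>> move_arm(deltas=[0, 0, 0, 2, 0, 0, 1, 0, 0, 0, 3.9, 0, -0.5, 1, 0, 0, 0, 4.8, 0, -1.3, 1, 0, 0, 0, 5.8, 0, -2.1, 1, 0, 0, 0, 6.9, 0, -2.8, 1, 0, 0, 0, 8.2, 0, -3.3, 1, 0, 0, 0, 9.4, 0, -3.7, 1])

```text
time: 36.2
tool_pos: [0.464, -0.3171, 0.2534]
ee_rot: [3.127, 0.014, -0.046]
wrist_force: [-8.8, -0.8, 8.6]
width: 0.0004
finger_force: 4.3
```

```bash
python3 - <<'E'
from cap import *
print(loc(),loc()-pt(-.32),robot.get_obs()['wrist_force'])
rows([pt(f) for f in np.arange(-.20,.70,.12)],pt(-.32))
E
```

```text
[ 0.47662855 -0.29767209  0.25341363] [-0.00519629 -0.00267209  0.01273627] [-8.82419552 -0.76603685  8.62543282]
[np.float64(1.3), np.float64(-0.0), np.float64(-0.3)]
[np.float64(2.7), np.float64(-0.0), np.float64(-0.5)]
[np.float64(4.1), np.float64(-0.0), np.float64(-0.5)]
[np.float64(5.4), np.float64(-0.0), np.float64(-0.4)]
[np.float64(6.8), np.float64(-0.0), np.float64(-0.1)]
[np.float64(8.0), np.float64(-0.0), np.float64(0.3)]
[np.float64(9.0), np.float64(-0.0), np.float64(0.8)]
[np.float64(10.0), np.float64(-0.0), np.float64(1.4)]
```

Pushing works, but the tip rode about 12 mm high. I'll press lower while continuing.

>>> move_arm(deltas=[0, 0, 0, 0, 0.2, 1.5, 1, 0, 0, 0, 1.3, 0.3, 1.4, 1, 0, 0, 0, 2.7, 0.3, 1.3, 1, 0, 0, 0, 4.1, 0.3, 1.2, 1])

```text
time: 36.6
tool_pos: [0.5091, -0.3199, 0.2325]
ee_rot: [3.136, 0.011, -0.042]
wrist_force: [-3.9, 0.4, 4.0]
width: 0.0002
finger_force: 2.4
```

```bash
python3 - <<'E'
from cap import *
print(loc(),loc()-pt(.04),robot.get_obs()['wrist_force'])
rows([pt(f) for f in np.arange(.16,.9,.12)],loc())
s=snap('scene');save(s,'s2',(150,60,400,300),3)
E
```

```text
[ 0.52189189 -0.29866242  0.2324526 ] [-0.00070688 -0.00366242 -0.01297141] [-3.94144308  0.38808821  3.973316  ]
[np.float64(1.4), np.float64(-0.4), np.float64(-1.2)]
[np.float64(2.8), np.float64(-0.4), np.float64(-0.9)]
[np.float64(4.0), np.float64(-0.4), np.float64(-0.6)]
[np.float64(5.0), np.float64(-0.4), np.float64(-0.0)]
[np.float64(6.0), np.float64(-0.4), np.float64(0.6)]
[np.float64(6.9), np.float64(-0.4), np.float64(1.3)]
[np.float64(7.8), np.float64(-0.4), np.float64(2.1)]
```

View pics/s2.png

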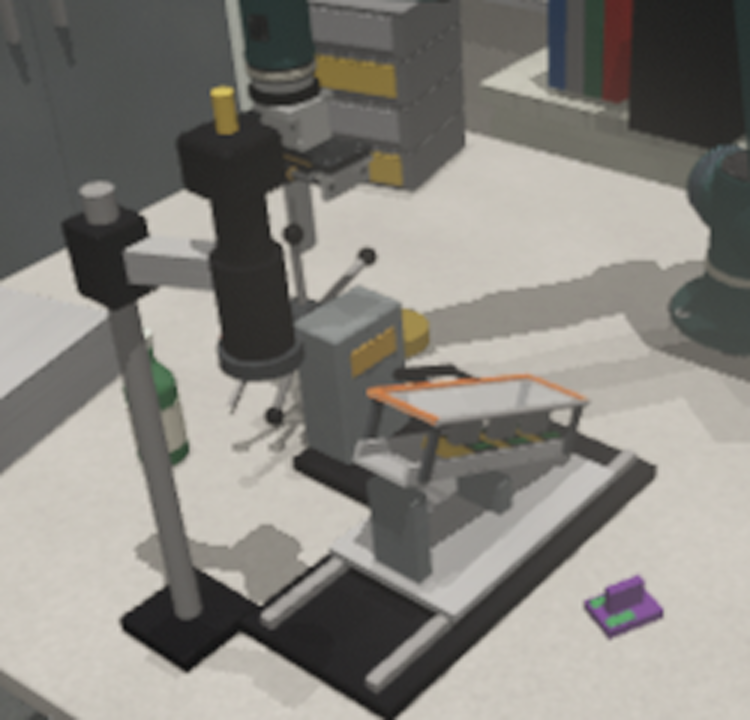

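The finger is pushing the top spoke (now upright at (293,235)) and the carriage is moving with the lid closed. I'll continue.

>>> move_arm(deltas=[0, 0, 0, 1.4, -0.3, -0.2, 1, 0, 0, 0, 2.7, -0.3, 0, 1, 0, 0, 0, 3.8, -0.3, 0.3, 1, 0, 0, 0, 4.8, -0.3, 0.7, 1, 0, 0, 0, 5.7, -0.3, 1.2, 1, 0, 0, 0, 6.2, -0.3, 1.5, 1])

```text
time: 37.25
tool_pos: [0.5707, -0.3193, 0.2136]
ee_rot: [3.139, 0.014, -0.041]
wrist_force: [-5.9, -1.2, 1.7]
width: 0.0001
finger_force: 2.9
```

```bash
cat >> cap.py <<'E'
def angle(phi0=None):
    # red ball via scene camera: ray onto the spoke plane
    s=snap('scene');hsv=cv2.cvtColor(s['image'],cv2.COLOR_RGB2HSV)
    m=(cv2.inRange(hsv,(0,140,50),(6,255,255))|cv2.inRange(hsv,(172,140,50),(180,255,255)))
    n,l,st,c=cv2.connectedComponentsWithStats(m)
    oo=RZ.inv().apply(s['o'])
    for i in range(1,n):
        u,v=c[i];d=RZ.inv().apply(s['R']@np.array([(u-s['cx'])/s['f'],-(v-s['cy'])/s['f'],-1.]))
        q=oo+d*(HUB[1]-oo[1])/d[1]-HUB
        if st[i,4]>8 and abs(np.hypot(q[0],q[2])-.115)<.02: print('red ball',c[i].round(1),st[i,4],'r',np.hypot(q[0],q[2]).round(4),'angle',(np.arctan2(q[0],q[2])%(2*np.pi)).round(3))
E
python3 - <<'E'
from cap import *
p=loc();print(p,p-HUB,robot.get_obs()['wrist_force']); angle()
E
```

```text
[ 0.58332266 -0.29552101  0.21364584] [ 0.04532266 -0.00052101  0.06314584] [-5.94198443 -1.1820178   1.66628134]
red ball [230.8 192. ] 23 r 0.1136 angle 2.054
```

The capstan is at 2.05 rad. Next spoke.

>>> move_arm(deltas=[0, 0, 0, -1, 0, -2, 1, 0, 0, 0, -1, 0, -6, 1, 0, 0, 0, -2, 0, -9.7, 1, 0, 0, 0, -6, 0, -9.7, 1, 0, 0, 0, -10, 0, -9.7, 1, 0, 0, 0, -14.6, 0, -9.7, 1, 0, 0, 0, -14.6, 0, -9.7, 1, 0, 0, 0, -14.6, 0, -9.7, 1])

```text
time: 38.1
tool_pos: [0.4269, -0.3127, 0.3126]
ee_rot: [3.139, 0.009, -0.041]
wrist_force: [0.3, -0.3, 1.1]
width: 0.0006
finger_force: 0.0
```

>>> move_arm(deltas=[0, 0, 0, 0, 0, 4, 1, 0, 0, 0, 0, 0, 8, 1, 0, 0, 0, 0, 0, 8.8, 1, 0, 0, 0, 0, 0, 8.8, 1, 0, 0, 0, 0, 0, 8.8, 1])

```text
time: 38.6
tool_pos: [0.427, -0.3135, 0.2251]
ee_rot: [3.139, 0.011, -0.04]
wrist_force: [-0.3, -0.8, 0.8]
width: 0.0006
finger_force: 0.0
```

```bash
python3 - <<'E'
from cap import *
p=loc();print(p-HUB,robot.get_obs()['wrist_force'],robot.get_obs()['ee_rot']); 
rows([pt(f,.082) for f in np.arange(-.44,.9,.1)],p)
E
```

```text
[-0.09843122 -0.00065707  0.07461209] [-0.27643018 -0.77729966  0.84841188] [ 3.13867683  0.01065589 -0.04030333]
[np.float64(2.9), np.float64(-0.1), np.float64(0.0)]
[np.float64(4.0), np.float64(-0.1), np.float64(-0.3)]
[np.float64(5.1), np.float64(-0.1), np.float64(-0.5)]
[np.float64(6.2), np.float64(-0.1), np.float64(-0.7)]
[np.float64(7.4), np.float64(-0.1), np.float64(-0.7)]
[np.float64(8.5), np.float64(-0.1), np.float64(-0.7)]
[np.float64(9.7), np.float64(-0.1), np.float64(-0.6)]
[np.float64(10.6), np.float64(-0.1), np.float64(-0.5)]
[np.float64(11.4), np.float64(-0.1), np.float64(-0.2)]
[np.float64(12.1), np.float64(-0.1), np.float64(0.1)]
[np.float64(12.9), np.float64(-0.1), np.float64(0.5)]
[np.float64(13.6), np.float64(-0.1), np.float64(1.0)]
[np.float64(14.3), np.float64(-0.1), np.float64(1.5)]
[np.float64(14.9), np.float64(-0.1), np.float64(2.1)]
```

>>> move_arm(deltas=[0, -0.01, 0, 1.5, -0.1, 0, 1, 0, -0.01, 0, 2.9, -0.1, 0, 1, 0, -0.01, 0, 4, -0.1, -0.2, 1, 0, -0.01, 0, 5.1, -0.1, -0.3, 1, 0, -0.01, 0, 6.2, -0.1, -0.4, 1, 0, -0.01, 0, 7.4, -0.1, -0.4, 1, 0, -0.01, 0, 8.5, -0.1, -0.4, 1, 0, -0.01, 0, 9.7, -0.1, -0.4, 1])

```text
time: 39.4
tool_pos: [0.5233, -0.3166, 0.2279]
ee_rot: [3.138, 0.022, -0.042]
wrist_force: [-4.4, -0.7, 3.8]
width: 0.0002
finger_force: 2.2
```

>>> move_arm(deltas=[0, 0, 0, 0.9, 0, 0.1, 1, 0, 0, 0, 1.7, 0, 0.3, 1, 0, 0, 0, 2.4, 0, 0.6, 1, 0, 0, 0, 3.2, 0, 1, 1, 0, 0, 0, 3.9, 0, 1.5, 1, 0, 0, 0, 4.6, 0, 2, 1])

```text
time: 40.0
tool_pos: [0.5695, -0.3183, 0.2066]
ee_rot: [3.138, 0.02, -0.041]
wrist_force: [-3.1, -0.6, 6.1]
width: 0.0002
finger_force: 3.4
```

```bash
python3 - <<'E'
from cap import *
p=loc();print(p-HUB,robot.get_obs()['wrist_force'],robot.get_obs()['ee_rot']); angle()
s=snap('scene');cv2.imwrite('pics/s3.png',cv2.resize(cv2.cvtColor(s['image'][60:300,150:400],cv2.COLOR_RGB2BGR),None,fx=3,fy=3))
E
```

```text
[0.04412376 0.00037961 0.05607868] [-3.13573872 -0.58231386  6.13780676] [ 3.13829363  0.01995381 -0.04102761]
```

>>> move_arm(deltas=[0, 0.015, 0, -1, 0, -2, 1, 0, 0.015, 0, -1, 0, -6, 1, 0, 0.015, 0, -2, 0, -10.4, 1, 0, 0.015, 0, -6, 0, -10.4, 1, 0, 0.015, 0, -10, 0, -10.4, 1, 0, 0.015, 0, -14.2, 0, -10.4, 1, 0, 0.015, 0, -14.2, 0, -10.4, 1, 0, 0.015, 0, -14.2, 0, -10.4, 1])

```text
time: 40.9
tool_pos: [0.4289, -0.3118, 0.3119]
ee_rot: [3.141, 0.007, -0.041]
wrist_force: [0.2, 0.0, 1.4]
width: 0.0008
finger_force: 0.0
```

>>> move_arm(deltas=[0, 0, 0, 0, 0, 4, 1, 0, 0, 0, 0, 0, 8, 1, 0, 0, 0, 0, 0, 8.6, 1, 0, 0, 0, 0, 0, 8.6, 1, 0, 0, 0, 0, 0, 8.6, 1])

```text
time: 41.4
tool_pos: [0.4294, -0.3127, 0.2279]
ee_rot: [3.139, 0.006, -0.04]
wrist_force: [-0.7, -0.4, 0.3]
width: 0.0008
finger_force: 0.0
```

```bash
python3 - <<'E'
from cap import *
p=loc();print(p-HUB,robot.get_obs()['wrist_force'],robot.get_obs()['ee_rot']); angle()
s=snap('wrist');P=RZ.inv().apply((cloud(s)).reshape(-1,3)).reshape(400,640,3)-HUB
m=(abs(P[...,1])<.02)&(abs(np.hypot(P[...,0],P[...,2])-.115)<.016)&(P[...,2]>-.02)
m[235:,150:500]&=False
n,l,st,c=cv2.connectedComponentsWithStats(m.astype(np.uint8))
for i in range(1,n):
    if st[i,4]>40: q=np.median(P[l==i],0);print(st[i,4],c[i].round(),q.round(3),'ang',np.arctan2(q[0],q[2]).round(3))
E
```

```text
[-0.09613638  0.00029729  0.07742647] [-0.65633867 -0.40609676  0.29635416] [ 3.13879092  0.00585301 -0.04036014]
1590 [317. 177.] [-0.047  0.004  0.112] ang -0.398
632 [321. 220.] [-0.109  0.003 -0.006] ang -1.622
```

The spoke ahead is at -0.40 rad, so the capstan is at about 3.37. Same push again.

>>> move_arm(deltas=[0, -0.005, 0, 1.5, -0.1, 0.3, 1, 0, -0.005, 0, 2.9, -0.1, 0.3, 1, 0, -0.005, 0, 3.8, -0.1, 0.1, 1, 0, -0.005, 0, 4.9, -0.1, 0, 1, 0, -0.005, 0, 6, -0.1, -0.1, 1, 0, -0.005, 0, 7.2, -0.1, -0.1, 1, 0, -0.005, 0, 8.3, -0.1, -0.1, 1, 0, -0.005, 0, 9.5, -0.1, -0.1, 1])

```text
time: 42.3
tool_pos: [0.5232, -0.3153, 0.2274]
ee_rot: [3.139, 0.013, -0.042]
wrist_force: [-4.4, -0.2, 3.9]
width: 0.0004
finger_force: 2.2
```

>>> move_arm(deltas=[0, 0, 0, 0.9, 0, 0.1, 1, 0, 0, 0, 1.7, 0, 0.3, 1, 0, 0, 0, 2.4, 0, 0.6, 1, 0, 0, 0, 3.2, 0, 1, 1, 0, 0, 0, 3.9, 0, 1.5, 1, 0, 0, 0, 4.6, 0, 2, 1])

```text
time: 42.9
tool_pos: [0.5696, -0.3173, 0.207]
ee_rot: [3.139, 0.011, -0.041]
wrist_force: [-3.6, 0.9, 5.8]
width: 0.0002
finger_force: 3.4
```

>>> move_arm(deltas=[0, 0.01, 0, -1, 0, -2, 1, 0, 0.01, 0, -1, 0, -6, 1, 0, 0.01, 0, -2, 0, -10.4, 1, 0, 0.01, 0, -6, 0, -10.4, 1, 0, 0.01, 0, -10, 0, -10.4, 1, 0, 0.01, 0, -14.2, 0, -10.4, 1, 0, 0.01, 0, -14.2, 0, -10.4, 1, 0, 0.01, 0, -14.2, 0, -10.4, 1])

```text
time: 43.7
tool_pos: [0.4279, -0.3109, 0.3129]
ee_rot: [3.139, 0.0, -0.042]
wrist_force: [0.4, -0.3, -0.4]
width: 0.0003
finger_force: 0.0
```

```bash
cat >> cap.py <<'E'
def balls():
    s=snap('wrist');P=RZ.inv().apply((cloud(s)).reshape(-1,3)).reshape(400,640,3)-HUB
    m=(abs(P[...,1])<.02)&(abs(np.hypot(P[...,0],P[...,2])-.115)<.016)&(P[...,2]>-.02)
    m[235:,150:500]&=False
    n,l,st,c=cv2.connectedComponentsWithStats(m.astype(np.uint8))
    for i in range(1,n):
        if st[i,4]>40: q=np.median(P[l==i],0);print(st[i,4],c[i].round(),q.round(3),'ang',np.arctan2(q[0],q[2]).round(3))
    return s
E
python3 - <<'E'
from cap import *
p=loc();print(p-HUB,robot.get_obs()['wrist_force'],robot.get_obs()['ee_rot']); angle(); balls()
E
```

```text
[-0.09762979  0.00199726  0.16237131] [ 0.35115648 -0.33487131 -0.36514069] [ 3.13924331e+00  1.11955481e-04 -4.17911770e-02]
43 [322.   1.] [0.069 0.003 0.073] ang 0.76
688 [322. 156.] [-0.049  0.003  0.111] ang -0.415
304 [322. 193.] [-0.112  0.004 -0.008] ang -1.642
```

>>> move_arm(deltas=[0, 0, 0, 0, 0, 4, 1, 0, 0, 0, 0, 0, 8, 1, 0, 0, 0, 0, 0, 8.8, 1, 0, 0, 0, 0, 0, 8.8, 1, 0, 0, 0, 0, 0, 8.8, 1])

```text
time: 44.3
tool_pos: [0.4289, -0.3116, 0.2253]
ee_rot: [3.139, 0.001, -0.04]
wrist_force: [-0.4, 0.5, 0.9]
width: 0.0004
finger_force: 0.0
```

>>> move_arm(deltas=[0, 0, 0, 1.5, -0.1, 0.3, 1, 0, 0, 0, 2.9, -0.1, 0.3, 1, 0, 0, 0, 3.8, -0.1, 0.1, 1, 0, 0, 0, 4.9, -0.1, 0, 1, 0, 0, 0, 6, -0.1, -0.1, 1, 0, 0, 0, 7.2, -0.1, -0.1, 1, 0, 0, 0, 8.3, -0.1, -0.1, 1, 0, 0, 0, 9, -0.1, -0.1, 1])

```text
time: 45.1
tool_pos: [0.5187, -0.3137, 0.2247]
ee_rot: [3.14, 0.004, -0.041]
wrist_force: [-3.9, 0.9, 3.4]
width: 0.0004
finger_force: 2.1
```

```bash
python3 - <<'E'
from cap import *
p=loc();print(p-HUB,robot.get_obs()['wrist_force']);rows([pt(.1,.082),pt(.18,.082),pt(.22,.082)],p)
E
```

```text
[-0.00681414  0.00289009  0.07421693] [-3.91325407  0.87885691  3.3645807 ]
[np.float64(-0.2), np.float64(0.3), np.float64(-0.7)]
[np.float64(0.7), np.float64(0.3), np.float64(-0.6)]
[np.float64(1.1), np.float64(0.3), np.float64(-0.6)]
```

>>> move_arm(deltas=[0, 0, 0, 0.4, 0.2, 0, 1, 0, 0, 0, 0.8, 0.2, 0, 1, 0, 0, 0, 1.1, 0.2, 0, 1, 0, 0, 0, 1.3, 0.2, 0, 1, 0, 0, 0, 1.3, 0.2, 0, 1])

```text
time: 45.6
tool_pos: [0.5254, -0.3153, 0.2236]
ee_rot: [-3.14, 0.016, -0.043]
wrist_force: [-16.6, 4.5, 4.3]
width: 0.0004
finger_force: 8.6
```

```bash
python3 - <<'E'
from cap import *
p=loc();print(p-HUB,robot.get_obs()['wrist_force']);angle()
E
```

```text
[-9.73421943e-05  1.58023216e-03  7.30556181e-02] [-16.64742809   4.50128866   4.27758056]
```

Hard stop reached (force rose to 17 N). I'll back off and verify.

>>> move_arm(deltas=[0, 0, 0, -2, 0, 0, 1, 0, 0, 0, -4, 0, -3, 1, 0, 0, 0, -6, 0, -8, 1, 0, 0, 0, -8, 0, -12, 1, 0, 0, 0, -11, 0, -16, 1, 0, 0, 0, -13, -5, -20, 1, 0, 0, 0, -13, -10, -20, 1, 0, 0, 0, -13, -10, -20, 1])

```text
time: 46.45
tool_pos: [0.4059, -0.2084, 0.428]
ee_rot: [3.137, -0.005, -0.038]
wrist_force: [0.2, -0.0, 0.6]
width: 0.0002
finger_force: 0.0
```

```bash
python3 - <<'E'
from cap import *
import chute, look
angle(); s=balls()
for t in (.104,):
    look.O=chute.O+RZ.apply([t-.0055,0,0]); look.inchute(s)
    Q=RC.inv().apply((cloud(s)-look.O).reshape(-1,3)).reshape(400,640,3)
    hsv=cv2.cvtColor(s['image'],cv2.COLOR_RGB2HSV)
    m=(cv2.inRange(hsv,(4,120,80),(16,255,255))>0)&(Q[...,2]>.03)&(Q[...,2]<.1)&(abs(Q[...,1])<.06);c=Q[m]
    k=np.linalg.lstsq(np.c_[c[:,:2],np.ones(len(c))],c[:,2],rcond=None)[0];print('lid',k,np.percentile(c[:,0],[1,99]))
save(s,'w8')
E
```

```text
red ball [270.2 141.3] 16 r 0.1188 angle 5.146
447 [418.  54.] [0.017 0.006 0.12 ] ang 0.141
275 [396. 158.] [-0.1    0.006  0.06 ] ang -1.028
yellow x (array([0, 0, 0, 0, 0, 0, 0, 0, 0, 0, 0, 0, 0, 0]), array([0.  , 0.02, 0.04, 0.06, 0.08, 0.1 , 0.12, 0.14, 0.16, 0.18, 0.2 ,
       0.22, 0.24, 0.26, 0.28]))
lid [0.00179456 0.00897081 0.0624079 ] [0.00690022 0.13934006]
```

View pics/w8.png

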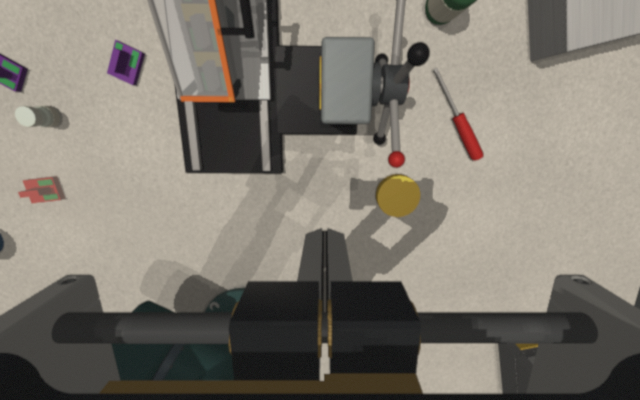

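The stage is home: red ball at (397,158), capstan about 5.15–5.2 rad, and the lid rim foot at the home position. The lid is flat, the carriers show under it, and the bystanders are untouched. Handing in.

```bash
python3 -c "
from bench import robot
print(robot.close_job())"
```

```text
the job is handed in; nothing more can be done
None
```

I loaded all three carriers that were on the bench into the chute (fin up, yellow end uphill), lowered the lid onto its stop, wound the stage to its hard stop and handed the job in; no verdict came back, and I last checked the carriers' positions before closing the lid.

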